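Charge the ball mill and hold its jog dial at the third click

TASK

Use the scoop to move at least three of the steel grinding balls from the tray into the mill's open jar, without touching the balls with the fingers and with any others left in the tray, then stand the scoop back upright on the bench and let go of it. Then turn the mill's spring-return jog dial clockwise past two clicks to its third click and finish while holding it there with the fingers, since it springs back if released. Leave the other things on the bench where they are.

Things in the scene. Friction and masses are not known exactly. Their poses are not given: they have to be found in the camera images.
- jar_middle (a point): the middle of the inside of the grinding jar, on its axis, 37 mm below the mouth
- jar_mouth (a point): centre of the open mouth of the steel grinding jar, in the plane of its rim, 140 mm above the bench. Outside 100 mm wide, inside 92 mm wide and 74 mm deep; fixed on the mill. Axes are the mill's: x along its 340 mm depth, away from the robot's side; y to the motor hood
- mill: bench-top ball mill, fixed, white housing 340 x 300 mm (its x, y), deck 60 mm above the bench; origin: centre of its footprint on the bench. A motor hood 80 mm wide and 140 mm tall runs along its +y edge. The jar's axis is at (40, -70) mm and the dial's at (-115, -40) mm in its frame
- dial_top (a point): centre of the top face of the dial's bar grip, on its turning axis, 107 mm above the bench; x along the bar (turns with it, white mark towards +x). The black bar is 56 mm long, 14 mm thick and stands 31 mm proud of a 64 mm wide round skirt whose top is 76 mm above the bench
- dial (a joint): angle of the spring-return jog dial in rad, 0 at rest, growing clockwise seen from above; clicks (felt as small bumps in torque) at 0.35, 0.70 and 1.05, stop at 1.10. Ticks on the deck mark rest and the three clicks. A spring turns it back to 0 from everywhere, clicks included: about 0.04 N m at rest rising to 0.13 N m at the third click, with bumps of 0.03 N m
- tray: open aluminium tray, fixed, 230 x 92 mm (its x, y), 26 mm tall, walls and floor 5 mm thick; origin: centre of its underside. Inside 82 mm wide; the flat floor runs from x = -110 to x = 98 mm, 5 mm above the bench; from x = 98 to 110 mm the end face slopes outward, 60 degrees steep, up to the rim at the +x end. The balls start on the flat floor in the half towards the sloping end (x 0 to 65 mm), the other half is empty
- scoop: steel scoop standing on the bench on its flat pan; origin on the bench below the handle's axis; z up along the handle, x towards the pan's open front. Pan 70 mm wide over all, its lip 69 mm ahead of the origin and about 1 mm thick, floor 2 mm thick, back wall 12 mm behind the origin; side walls 1.2 mm thick, 28 mm tall, ending 52 mm ahead of the origin. Upright black handle 24 mm (along x) x 22 mm, from 54 to 110 mm above the pan's underside. 160 g
- scoop_handle (a point): grip point on the scoop handle's axis, 85 mm above the pan's underside; axes as the scoop's
- ball0_center (a point): centre of a loose steel grinding ball, 24 mm diameter, 56 g
- ball1_center (a point): same, another ball
- ball2_center (a point): same, another ball
- ball3_center (a point): same, another ball
- beaker: bystander: glass beaker, 68 mm wide, 90 mm tall; origin at the centre of its underside
- jar_lid: bystander: steel lid of the jar, a disc 100 mm wide, 12 mm thick, with a 28 mm round knob, 24 mm tall in all; origin at the centre of its underside
- dish: bystander: clear closed dish, 80 mm wide, 14 mm tall; origin at the centre of its underside

How it is judged:
By the outcome, as a careful person would: the job done as asked, in the order asked, and still so for the second after the job is handed in, while the arm keeps its last pose, push and grip.
It also fails if it takes over 72 s, if anything falls off the work surface, if the arm or the gripper's body presses on something with over 40 N, if the wrist force passes 120 N, or if a joint passes its speed limit or range.

ROBOT

A 6-joint arm with a two-finger parallel gripper is mounted at the origin on the work surface. World frame = base frame: x ahead of the robot, y to its left, z up, the work surface at z = 0. Lengths are in m, angles in rad, forces in N, time in s.
With the tool pointing down it reaches from about 0.375 to 0.9 m from the base axis. Payload 3.1 kg.
Tool frame: the origin (TCP) lies between the finger pads; the fingertips stand 8 mm ahead of it and the grasp point (between the pads) lies 11 mm behind it; z points along the fingers, y is the line along which they close (so a half turn about z gives the same grasp; the last joint's range is limited). The gripper opens to 85 mm and grips with 20 to 120 N. Pads are 22 mm wide; open, the fingers measure 114 mm over their backs; the gripper's body (76 mm by 85 mm) begins 54 mm behind the grasp point. The pads swing forward as they close: fully open they stand 13 mm farther back than shut.
Start: joints at [-1.315, 0.527, 1.433, -0, 1.181, -0.178], TCP at [0.263, -0.567, 0.239] pointing down, gripper open.
Joint ranges: [-3.08, 3.08], [-0.75, 2.2], [0.22, 2.44], [-1.43, 4.57], [0, 2.65], [-2.85, 2.85]. Speed limits (rad/s): [2.79, 2.79, 3.14, 3.14, 3.14, 3.14].

INTERFACE

Orientations are given as a unit quaternion [x, y, z, w].
In Python, from station import readout, cams, sign_off gives the robot as it stands.
- The arm moves only by the tool send_rows, never from a script. Its argument "commands" is text: rows parted by semicolons, each of 5 numbers parted by spaces: the finger opening in mm, from 0 to 85.4, then the shift along the tool's x, y, z each as a share of 0.02 m, from -1 to 1, then the turn about the tool's z as a share of 4 degrees, from -1 to 1. In form: grip dx dy dz spin; .... A call has 1 to 20 rows; each row shifts and turns the commanded pose from where the row before left it, along the tool's axes as they then stand; what a row does not reach is not made up. A row lasts 1/12 s, in which the tool goes at most 41.7 mm and 7.16 degrees, less where a joint would pass 70% of its speed; a pose out of reach is approached as far as the arm can. A call with a number of a shift or a turn outside -1 to 1 is refused whole. A call with a gripper value outside its range is refused whole. The fingers move at their own pace and stop on an object; "grip_force" is the grip in N (left out, the last holds). Time passes only in rows, so rows that do not move let the fingers close. It gives the time, the measured TCP pose, the force, the opening and the grip force at its end, in the units of the state.
- readout.sense(): the state, without advancing time (a new reading comes with each control period).
- cams.snapshot(name): name is "scene" or "top" or "wrist"; returns a dict with "pixels" (480x640x3 uint8, red, green, blue), "intrinsics" (3x3 intrinsics, pixels), "dist" ([k1, k2, p1, p2, k3] as OpenCV has them; the pictures are not rectified), "eye" and "rotation" of the camera in the world. Camera axes: x right, y down, z forward; pixel columns grow to the right and rows downward; lengths in m; the calibration is good to about 2 mm. A picture is of the moment at which its call begins. There is no depth.
- sign_off(): hands the job in; it is judged then, once.
The state is a dict: "t": time; "q": joint angles; "qd": joint speeds; "tau": joint torques, N m; "tcp_pos": TCP position; "tool_rot": TCP orientation; "force": force on the tool from outside, world axes, zero at the start; "ft_torque": the same for the moment, N m; "finger_gap": opening from 0.0 (shut) to 1.0 (fully open); "gripper_force": force on a finger pad.
Only numpy, scipy, OpenCV 4.12 (cv2) and the standard library are available. Lean on these libraries where they do the work, as an engineer would, in place of code of your own. Each camera call takes 0.05 s, during which the arm holds its last target. There are 200 camera calls.

## Working session

There is one attempt and no reset: what is moved stays moved. The work goes in short steps, Python scripts to look and compute and a tool call to move; the robot and the scene stay as the last step left them, time stands still between calls to the robot, and variables do not carry over. Pictures are saved under pics/ and viewed, at most 10 in all, crops included, and the job is handed in when it is done.

Besides the shell and the picture viewer there is one more tool, called after "Emit:" as name(argument=value, ...), one argument or row to a line, values as JSON. send_rows: Moves the arm, as the interface text tells. Its arguments: {"type":"object","properties":{"commands":{"type":"string"},"grip_force":{"type":"number"}},"required":["commands"]}

```bash
mkdir -p pics; ls; python3 - <<'E'
from station import readout,cams
import cv2
s=readout.sense();print({k:s[k] for k in('t','tcp_pos','tool_rot','finger_gap')})
for n in("scene","top"):
    c=cams.snapshot(n);cv2.imwrite(f"pics/{n}0.png",c["pixels"][:,:,::-1]);print(n,c["intrinsics"],c["dist"],c["eye"],c["rotation"])
E
```

```text
pics
{'t': 0.0, 'tcp_pos': array([ 0.263126  , -0.56612695,  0.23833089]), 'tool_rot': array([ 9.76455746e-01,  2.15715040e-01, -3.27377255e-05, -1.09365957e-03]), 'finger_gap': 1.001031067683587}
scene [[532.19130036   0.         322.80707774]
 [  0.         532.19130036 236.58514189]
 [  0.           0.           1.        ]] [-0.11067203  0.          0.          0.          0.        ] [ 0.94023586 -0.51521412  1.01560344] [ 0.89905234  0.32823933 -0.10623216 -0.2695896 ]
top [[550.19737413   0.         321.41772333]
 [  0.         550.19737413 243.94235673]
 [  0.           0.           1.        ]] [-0.05125177  0.          0.          0.          0.        ] [ 0.45545452 -0.05466346  1.12737064] [ 0.70935403 -0.70340185  0.02238348 -0.03926416]
```

View pics/scene0.png

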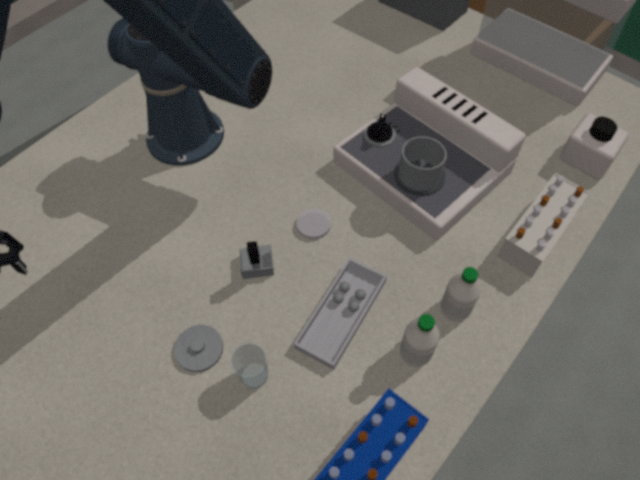

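View pics/top0.png

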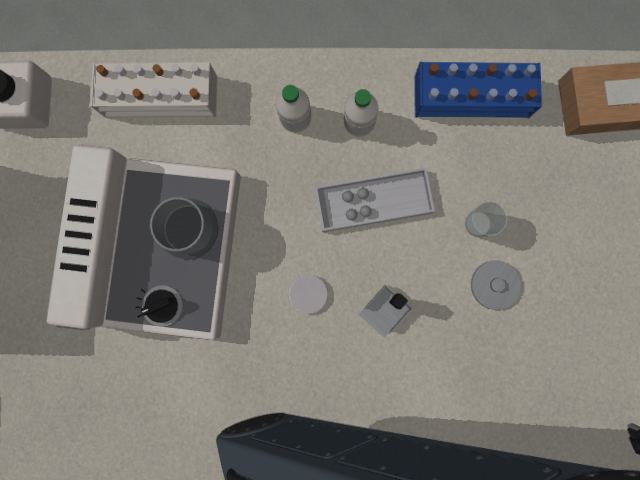

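The scene view shows, and the top view confirms, the layout. In the top view (image left = +y, up = +x) the tray corners are about (318,187), (427,171), (436,213) and (325,231). The balls are near (356,203) and the scoop handle top is at (398,301), with the pan pointing down-left. The jar mouth is at (177,226) and the dial at (160,305). The dish is at (308,295), the lid at (497,285) and the beaker at (487,221).

```bash
cat > h.py <<'E'
import numpy as np,cv2
from scipy.spatial.transform import Rotation as R
from station import readout,cams
def snap(n,f=None):
    c=cams.snapshot(n)
    if f: cv2.imwrite("pics/"+f,c["pixels"][:,:,::-1])
    return c
def rot(c):
    r=np.array(c["rotation"]);return r if r.shape==(3,3) else R.from_quat(r).as_matrix()
def w(c,uv,z):
    "pixels -> world points on plane z"
    p=cv2.undistortPoints(np.array(uv,float).reshape(-1,1,2),c["intrinsics"],np.array(c["dist"])).reshape(-1,2)
    d=np.c_[p,np.ones(len(p))]@rot(c).T
    e=np.array(c["eye"]);return e+d*((z-e[2])/d[:,2])[:,None]
def px(c,P):
    r=rot(c).T;return cv2.projectPoints(np.array(P,float).reshape(-1,3),r,-r@np.array(c["eye"]),c["intrinsics"],np.array(c["dist"]))[0].reshape(-1,2)
E
python3 - <<'E'
from h import *
c=snap("top");np.set_printoptions(precision=4,suppress=True)
print("tray rim",w(c,[(318,187),(427,171),(436,213),(325,231)],.026))
print("balls",w(c,[(348,196.5),(363,193),(351.5,214),(365.5,211.5)],.017))
print("handle top",w(c,[(398,301)],.11))
print("pan",w(c,[(411,305),(385,335),(361,311)],.0))
print("jar",w(c,[(177,225)],.14),"dial",w(c,[(159,306)],.107))
print("mill deck corners",w(c,[(239,170),(215,338)],.06))
im=c["pixels"][:,:,::-1]
a=cv2.resize(im[165:340,310:440],None,fx=3.4,fy=3.4,interpolation=cv2.INTER_CUBIC)
b=cv2.resize(im[140:345,40:245],None,fx=1.7,fy=1.7,interpolation=cv2.INTER_CUBIC)
o=np.zeros((600,800,3),np.uint8);o[:a.shape[0],:a.shape[1]]=a;o[:b.shape[0],445:445+b.shape[1]]=b
cv2.imwrite("pics/crop.png",o)
E
```

```text
tray rim [[ 0.6676 -0.0198  0.026 ]
 [ 0.7019 -0.2409  0.026 ]
 [ 0.6159 -0.2582  0.026 ]
 [ 0.5779 -0.0349  0.026 ]]
balls [[ 0.65   -0.081   0.017 ]
 [ 0.6574 -0.1116  0.017 ]
 [ 0.614  -0.0883  0.017 ]
 [ 0.6193 -0.1167  0.017 ]]
handle top [[ 0.4402 -0.1716  0.11  ]]
pan [[ 0.4306 -0.2107  0.    ]
 [ 0.3696 -0.1579  0.    ]
 [ 0.4176 -0.1091  0.    ]]
jar [[0.5745 0.2333 0.14  ]] dial [[0.4261 0.2723 0.107 ]]
mill deck corners [[0.6946 0.1361 0.06  ]
 [0.3645 0.1755 0.06  ]]
```

View pics/crop.png

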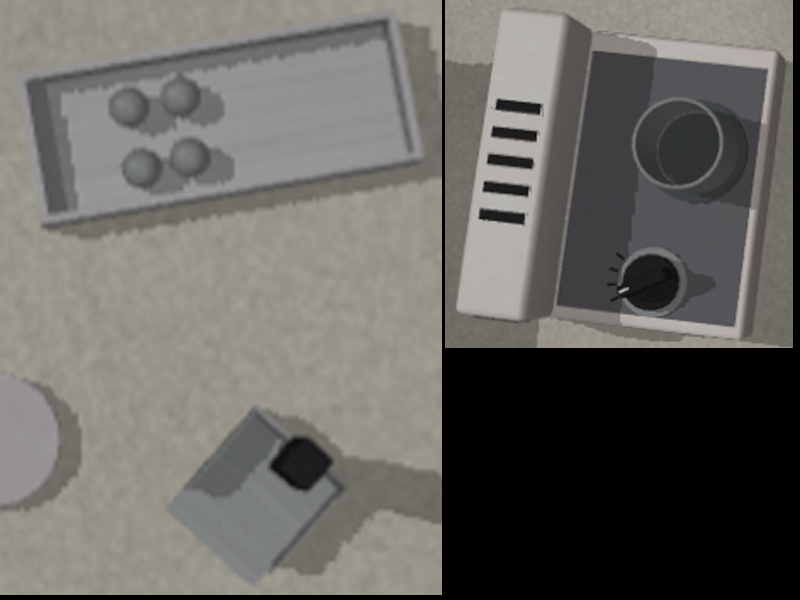

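The crop shows the tray corners at crop pixels (22,75), (392,12), (422,158) and (43,226), with the sloping end on the left (+y). The scoop lip corners are at (168,508) and (255,583), and the handle top at (302,463). The dial's white mark is at lower left, with ticks running clockwise up.

```bash
python3 - <<'E'
from h import *
c=snap("top");np.set_printoptions(precision=4,suppress=True)
k=lambda L:[(x/3.4+310-.35,y/3.4+165-.35) for x,y in L]
m=lambda L:[((x-445)/1.7+40-.2,y/1.7+140-.2) for x,y in L]
T=w(c,k([(22,75),(392,12),(422,158),(43,226)]),.026);L=w(c,k([(168,508),(255,583)]),.001);H=w(c,k([(302,463)]),.11)
a=(T[0]+T[3])/2;b=(T[1]+T[2])/2;print("tray ctr",T.mean(0),"len",np.linalg.norm(a-b),"wid",np.linalg.norm(T[0]-T[3]),np.linalg.norm(T[1]-T[2]),"yaw",np.degrees(np.arctan2(*(a-b)[1::-1])))
d=L.mean(0)-H[0];n=np.array([-(L[1]-L[0])[1],(L[1]-L[0])[0]])
print("handle",H,"lip",L.mean(0),np.hypot(*d[:2]),"yaw",np.degrees(np.arctan2(d[1],d[0])),"perp",np.degrees(np.arctan2(n[1],n[0])),np.linalg.norm(L[0]-L[1]))
D=w(c,m([(784,52),(743,338)]),.06);d=D[1]-D[0];print("mill edge",D,np.linalg.norm(d),np.degrees(np.arctan2(*-d[1::-1])))
J=w(c,m([(679,143)]),.14)[0];di=w(c,m([(649,283),(617,296),(668,276)]),.107);print("jar",J,"dial",di,"mark yaw",np.degrees(np.arctan2(*(di[1]-di[2])[1::-1])))
v=J-di[0];print(np.hypot(*v[:2]),"expect .158; mill yaw",np.degrees(np.arctan2(v[1],v[0])-np.arctan2(-.03,.155)))
s=readout.sense();M=R.from_quat(s["tool_rot"]).as_matrix();print("tool axes",M)
E
```

```text
tray ctr [ 0.6433 -0.134   0.026 ] len 0.2262477509728842 wid 0.0915963949798341 0.08957384761259896 yaw 100.39160966938584
handle [[ 0.4405 -0.1725  0.11  ]] lip [ 0.3894 -0.1311  0.001 ] 0.06571993249075181 yaw 140.98398338962107 perp -40.21854498397363 0.06806449542232275
mill edge [[0.6938 0.1357 0.06  ]
 [0.3633 0.1753 0.06  ]] 0.33286481997698336 -6.832502030332267
jar [0.5765 0.2326 0.14  ] dial [[0.4256 0.2707 0.107 ]
 [0.4109 0.306  0.107 ]
 [0.4335 0.2498 0.107 ]] mark yaw 111.91974820435797
0.15559854021885597 expect .158; mill yaw -3.232187771890543
tool axes [[ 0.907   0.4212 -0.0003]
 [ 0.4212 -0.907   0.0013]
 [ 0.0003 -0.0013 -1.    ]]
```

Emit:
send_rows(
  commands="85 0.5 -0.45 0 0;85 0.96 -0.83 0 0;85 0.96 -0.83 0 0;85 0.96 -0.83 0 0;85 0.96 -0.83 0 0;85 0.96 -0.83 0 0;85 0.96 -0.83 0 0;85 0.96 -0.83 0 0;85 0.96 -0.83 0 0;85 0.96 -0.83 0 0;85 0.96 -0.83 0 0;85 0.96 -0.83 0 0;85 0.96 -0.83 0 0;85 0.96 -0.83 0 0;85 0.96 -0.83 0 0;85 0.96 -0.83 0 0;85 0.96 -0.83 0 0;85 0.5 -0.45 0 0",
)

```text
t: 1.7
tcp_pos: [0.4405, -0.1683, 0.2393]
tool_rot: [0.976, 0.217, -0.0, -0.001]
force: [-0.4, 0.1, -0.4]
finger_gap: 0.999
gripper_force: 0.0
```

Emit:
send_rows(
  commands="85 0 0 0 -0.9;85 0 0 0 -0.9;85 0 0 0 -0.9;85 0 0 0 -0.9;85 0 0 0 -0.9;85 0 0 0 -0.9;85 0 0 0 -0.85;85 0 0 0 0",
)

```text
t: 2.37
tcp_pos: [0.44, -0.1707, 0.2393]
tool_rot: [0.906, 0.423, -0.0, -0.0]
force: [-0.7, -0.2, 0.2]
finger_gap: 0.995
gripper_force: 0.0
```

```bash
python3 - <<'E'
from h import *
c=snap("wrist","wr1.png");np.set_printoptions(precision=4,suppress=True)
s=readout.sense();M=R.from_quat(s["tool_rot"]).as_matrix();print(s["t"],s["tcp_pos"],"yaw y",np.degrees(np.arctan2(M[1,1],M[0,1])),s["q"],c["eye"])
print(rot(c))
print(px(c,[[.4405,-.1725,.11],[.3894,-.1311,0]]))
E
```

```text
2.4167 [ 0.4401 -0.1709  0.2393] yaw y -40.13881496048585 [-0.6078  0.3231  1.8041  0.0002  1.0149  0.0926] [ 0.4862 -0.1152  0.3738]
[[ 0.7656 -0.617  -0.182 ]
 [-0.6433 -0.7344 -0.2166]
 [-0.      0.2829 -0.9592]]
[[323.1718 230.1031]
 [262.1125 204.0963]]
```

View pics/wr1.png

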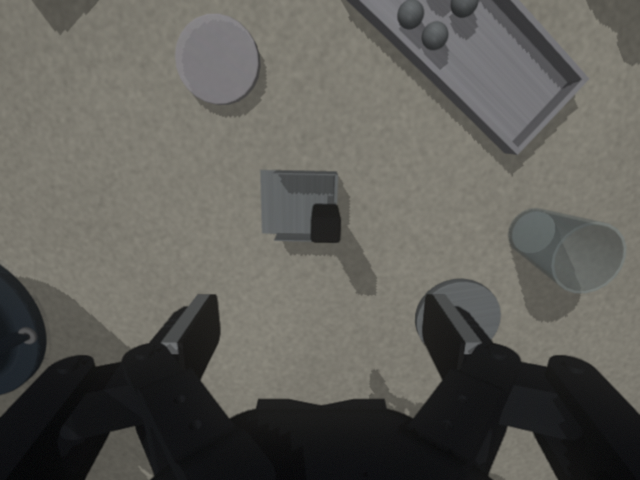

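The wrist view shows the scoop square to the fingers: lip edge at column 262, handle top around (326,236). That is a few mm off my estimate, so I correct, descend and grip.

Emit:
send_rows(
  commands="85 -0.15 0.14 0.5 0;85 0 0 1 0;85 0 0 1 0;85 0 0 1 0;85 0 0 1 0;85 0 0 1 0;85 0 0 1 0;85 0 0 1 0;85 0 0 0.66 0;85 0 0 0 0;20 0 0 0 0;20 0 0 0 0;15 0 0 0 0;15 0 0 0 0;10 0 0 0 0;10 0 0 0 0;10 0 0 0 0;10 0 0 0 0",
  grip_force=60,
)

```text
t: 3.92
tcp_pos: [0.4411, -0.176, 0.077]
tool_rot: [0.907, 0.422, 0.0, 0.001]
force: [-0.9, 0.7, 5.5]
finger_gap: 0.27
gripper_force: 58.8
```

```bash
python3 - <<'E'
from h import *
c=snap("wrist","wr2.png");np.set_printoptions(precision=4,suppress=True)
s=readout.sense();print({k:s[k] for k in("t","tcp_pos","force","finger_gap","gripper_force")})
E
```

```text
{'t': 3.9667, 'tcp_pos': array([ 0.4411, -0.176 ,  0.0771]), 'force': array([-0.4877,  0.0205,  6.0041]), 'finger_gap': 0.27254762629555834, 'gripper_force': 58.81204605102539}
```

View pics/wr2.png

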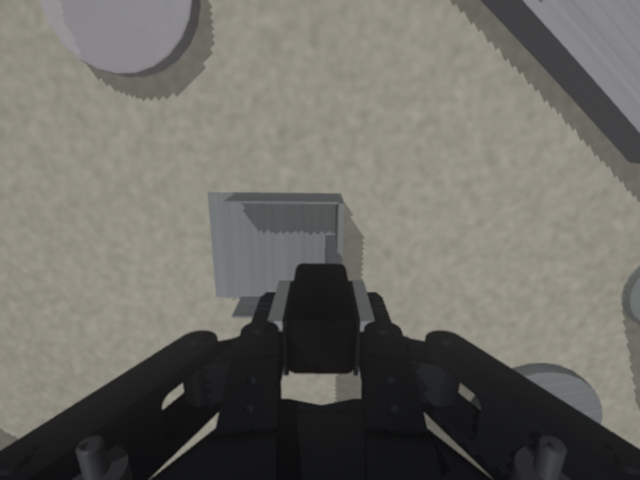

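The handle is centred between the pads (column 320) and gripped at 58.8 N with a plausible opening. Next I lift and carry it above the empty end of the tray.

Emit:
send_rows(
  commands="10 0 0 -0.5 0;10 0 0 -1 0;10 0 0 -1 0;10 0 0 -1 0;10 0 0 -1 0;10 0 0 -0.5 0;10 0.25 0.46 0 0;10 0.5 0.9 0 0;10 0.5 0.9 0 0;10 0.5 0.9 0 0;10 0.5 0.9 0 0;10 0.5 0.9 0 0;10 0.5 0.9 0 0;10 0.5 0.9 0 0;10 0.5 0.9 0 0;10 0.5 0.9 0 0;10 0.5 0.9 0 0;10 0.15 0.2 0 0",
)

```text
t: 5.47
tcp_pos: [0.6615, -0.2184, 0.1744]
tool_rot: [0.907, 0.422, 0.001, 0.001]
force: [0.6, -0.8, -1.0]
finger_gap: 0.273
gripper_force: 59.1
```

Emit:
send_rows(
  commands="10 0 0 0 0.5;10 0 0 0 0.9;10 0 0 0 0.9;10 0 0 0 0.9;10 0 0 0 0.9;10 0 0 0 0.9;10 0 0 0 0.9;10 0 0 0 0.9;10 0 0 0 0.9;10 0 0 0 0.9;10 0 0 0 0.9;10 0 0 0 0.38;10 0 0 0 0;10 0 0 0 0",
)

```text
t: 6.63
tcp_pos: [0.6575, -0.2172, 0.1749]
tool_rot: [0.996, 0.091, -0.001, -0.001]
force: [-0.5, -0.2, -2.0]
finger_gap: 0.273
gripper_force: 59.0
```

```bash
python3 - <<'E'
from h import *
c=snap("wrist","wr3.png");np.set_printoptions(precision=4,suppress=True)
s=readout.sense();M=R.from_quat(s["tool_rot"]).as_matrix();print(s["t"],s["tcp_pos"],s["force"],"yaw -y",np.degrees(np.arctan2(-M[1,1],-M[0,1])),s["q"])
C=np.array([.6433,-.134]);t=np.array([-.1805,.9836]);n=np.array([-t[1],t[0]])
print("tray corners px pred",px(c,[[*(C+a*t+b*n),.026] for a,b in((-.115,-.046),(.115,-.046),(.115,.046),(-.115,.046))]))
E
```

```text
6.6833 [ 0.6576 -0.2173  0.1751] [ 0.049  -0.1156 -1.4095] yaw -y 100.43244676089492 [-0.4801  0.6883  1.3043 -0.      1.1508  0.9086]
tray corners px pred [[359.8168 164.9819]
 [ 76.2678 165.9996]
 [ 96.4206 271.2776]
 [356.4869 271.9256]]
```

View pics/wr3.png

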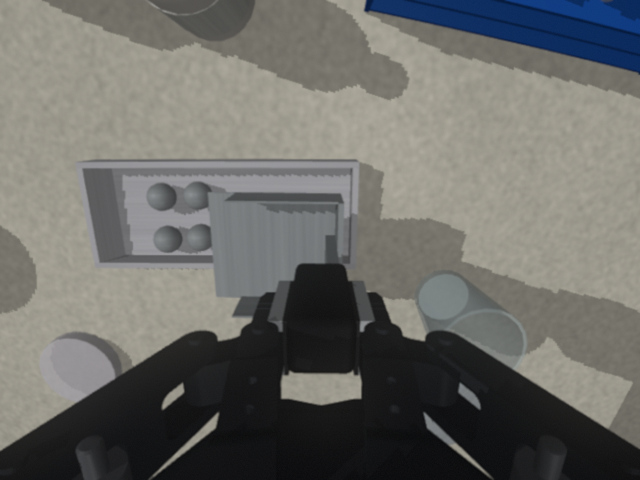

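The wrist view shows the tray corners at (358,160), (77,161) and (97,267), and the lip edge from (210,194) to (216,297). The pan is aligned with the tray. Next I check the lateral offset.

```bash
python3 - <<'E'
from h import *
c=snap("wrist");np.set_printoptions(precision=4,suppress=True)
s=readout.sense();t=np.array([-.1805,.9836,0]);n=np.array([-t[1],t[0],0])
z=s["tcp_pos"][2]-.0765
L=w(c,[(210,194),(216,297)],z+.001);T=w(c,[(358,160),(77,161),(97,267)],.026);p=s["tcp_pos"]
print("pan z",z)
for a in(*L,*T): print("along",(a-p)@t,"across",(a-p)@n)
E
```

```text
pan z 0.09888396325770042
along 0.06792038375941625 across -0.036244517354518724
along 0.07017906178938917 across 0.03260601245503685
along -0.02893698342047566 across -0.05090429235514808
along 0.19829233016433187 across -0.050996541056096474
along 0.198358808229298 across 0.04097972720462244
```

Emit:
send_rows(
  commands="10 0.15 0 0.4 0;10 0 0 0.8 0;10 0 0 0.8 0;10 0 0 0.8 0;10 0 0 0.8 0;10 0 0 0.6 0;10 0 0 0.3 0;10 0 0 0.1 0;10 0 0 0 0;10 0 0 0 0;10 0 0 0 0",
)

```text
t: 7.65
tcp_pos: [0.6619, -0.2175, 0.0853]
tool_rot: [0.996, 0.091, 0.001, 0.001]
force: [0.0, -0.0, -0.8]
finger_gap: 0.272
gripper_force: 59.1
```

Emit:
send_rows(
  commands="10 0 0 0.1 0;10 0 0 0.05 0;10 0 0 0 0;10 0 0 0 0",
)

```text
t: 7.98
tcp_pos: [0.6617, -0.2174, 0.0821]
tool_rot: [0.996, 0.091, 0.001, 0.0]
force: [-0.5, 0.4, 2.2]
finger_gap: 0.275
gripper_force: 59.5
```

Emit:
send_rows(
  commands="10 0 -0.15 0 0;10 0 -0.3 0 0;10 0 -0.4 0 0;10 0 -0.4 0 0;10 0 -0.4 0 0;10 0 -0.4 0 0;10 0 -0.4 0 0;10 0 -0.4 0 0;10 0 -0.4 0 0;10 0 -0.4 0 0;10 0 -0.4 0 0;10 0 -0.4 0 0;10 0 -0.4 0 0;10 0 -0.25 0 0;10 0 -0.1 0 0;10 0 0 0 0",
)

```text
t: 9.32
tcp_pos: [0.643, -0.1143, 0.0821]
tool_rot: [0.996, 0.091, 0.001, 0.001]
force: [1.5, -2.3, 5.3]
finger_gap: 0.272
gripper_force: 60.0
```

```bash
python3 - <<'E'
from h import *
c=snap("wrist","wr4.png");np.set_printoptions(precision=4,suppress=True)
s=readout.sense();print(s["t"],s["tcp_pos"],s["force"])
t=np.array([-.1805,.9836,0]);print("moved",(s["tcp_pos"]-[.6617,-.2174,.082])@t)
E
```

```text
9.3667 [ 0.643  -0.1143  0.0821] [ 1.032  -1.3624  6.6802]
moved 0.10476779499777457
```

View pics/wr4.png

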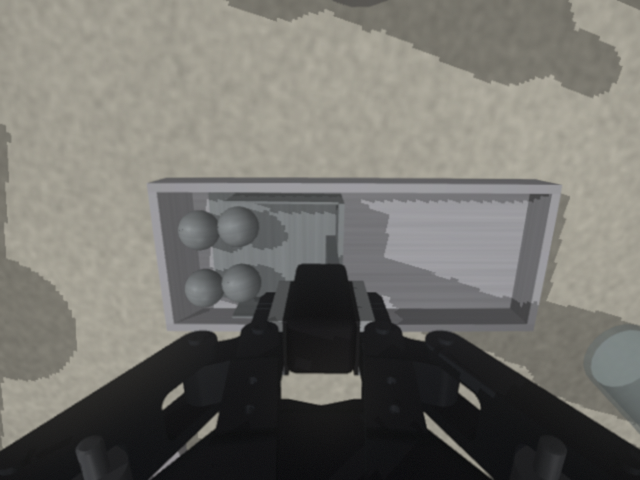

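The wrist view shows two balls on the pan (240,226) and (241,283). The front two, (198,229) and (203,287), rest against the slope just ahead of the lip (column 212). About 7 mm more is needed.

Emit:
send_rows(
  commands="10 0 -0.2 0 0;10 0 -0.16 0 0;10 0 0 0 0;10 0 0 0 0",
)

```text
t: 9.7
tcp_pos: [0.6418, -0.1074, 0.082]
tool_rot: [0.996, 0.091, 0.001, 0.001]
force: [0.5, -3.6, 5.4]
finger_gap: 0.271
gripper_force: 60.0
```

```bash
python3 - <<'E'
from h import *
c=snap("wrist","wr5.png");np.set_printoptions(precision=4,suppress=True)
s=readout.sense();print(s["t"],s["tcp_pos"],s["force"])
t=np.array([-.1805,.9836,0]);print("moved",(s["tcp_pos"]-[.6617,-.2174,.082])@t)
im=cv2.resize(c["pixels"][160:345,140:360,::-1],None,fx=3,fy=3);cv2.imwrite("pics/wr5c.png",im)
E
```

```text
9.75 [ 0.6418 -0.1074  0.0821] [ 0.5927 -2.7643  5.1654]
moved 0.11177919203802057
```

View pics/wr5c.png

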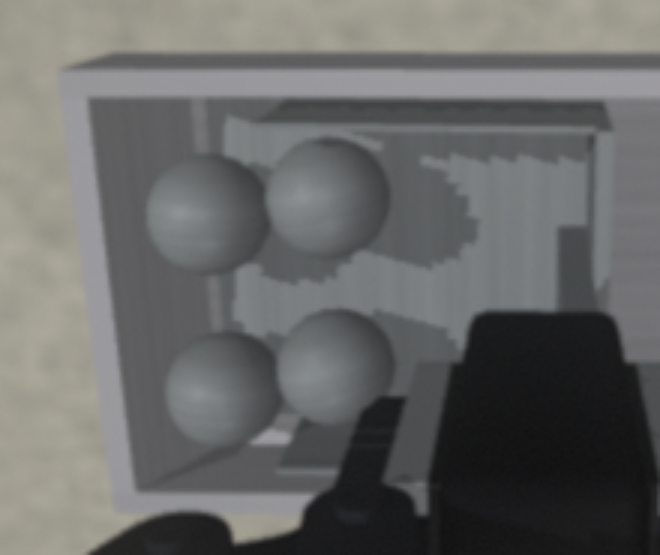

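The zoomed view shows a bare floor strip (crop columns 195–225, about 5 mm) still between the slope foot and the lip. The front balls at (208,213) and (222,388) are only just at the lip, so I push a bit farther.

Emit:
send_rows(
  commands="10 0 -0.15 0 0;10 0 -0.1 0 0;10 0 0 0 0;10 0 0 0 0",
)

```text
t: 10.08
tcp_pos: [0.6413, -0.104, 0.0821]
tool_rot: [0.996, 0.091, 0.001, 0.002]
force: [0.4, -6.0, 5.1]
finger_gap: 0.277
gripper_force: 59.8
```

```bash
python3 - <<'E'
from h import *
c=snap("wrist","wr6.png");np.set_printoptions(precision=4,suppress=True)
s=readout.sense();print(s["t"],s["tcp_pos"],s["force"])
t=np.array([-.1805,.9836,0]);n=np.array([-t[1],t[0],0]);p=s["tcp_pos"];print("moved",(p-[.6617,-.2174,.082])@t)
g=cv2.cvtColor(c["pixels"],cv2.COLOR_RGB2GRAY)
ci=cv2.HoughCircles(cv2.medianBlur(g,3),cv2.HOUGH_GRADIENT,1,25,param1=60,param2=12,minRadius=15,maxRadius=24)[0]
for u,v,r in ci:
    if 150<u<350 and 160<v<330:
        q=w(c,[(u,v)],.019)[0]-p;print((u,v,r),"along",q@t,"across",q@n)
# brightness profile along the middle of the tray between ball rows
for a,z in((.060,.007),(.069,.007),(.075,.006)):
    print(px(c,[p*[1,1,0]+a*t+[0,0,z]]))
print(g[262:268,180:240].mean(0).astype(int))
E
```

```text
10.1333 [ 0.6413 -0.104   0.0821] [ 1.6429 -6.3996  5.8144]
moved 0.11518047483050438
(np.float32(256.5), np.float32(281.5), np.float32(19.3)) along 0.039620682636578315 across 0.015465492743849969
(np.float32(219.5), np.float32(290.5), np.float32(20.0)) along 0.0629184410747588 across 0.021550944759322885
(np.float32(251.5), np.float32(224.5), np.float32(19.0)) along 0.0407068268215244 across -0.020666668528439167
(np.float32(213.5), np.float32(230.5), np.float32(19.9)) along 0.06331961584907933 across -0.017030671050503994
[[226.4591 251.3198]]
[[212.3464 251.3113]]
[[203.4522 250.7983]]
[153 153 144 114  95  92  94  94  94  93  93  93  93  91  90  91  92  93
  92  91  92  92  92  93  94  93  93  93  92  92  93  93  92  92  92  93
  93  92  93  93  94  97 108 120 123 125 124 122 121 123 123 122 122 122
 124 125 125 124 124 125]
```

The front balls sit about 6 mm inside the lip, and the lip now meets the slope (6 N). Next I lift along the slope and carry the scoop straight to the jar, always speeding up so the balls stay at the back. Braking over the mouth will roll them out.

Emit:
send_rows(
  commands="10 0 0 -0.2 0;10 0 -0.12 -0.3 0;10 0 -0.2 -0.4 0;10 0 -0.25 -0.5 0;10 0 -0.3 -0.5 0;10 -0.01 -0.35 -0.5 0;10 -0.01 -0.38 -0.5 0;10 -0.01 -0.41 -0.5 0;10 -0.01 -0.44 -0.5 0;10 -0.01 -0.47 -0.5 0;10 -0.01 -0.5 -0.5 0;10 -0.01 -0.53 -0.5 0;10 -0.01 -0.55 -0.5 0;10 -0.01 -0.57 -0.5 0;10 -0.01 -0.59 -0.4 0;10 -0.01 -0.61 -0.3 0;10 -0.01 -0.63 -0.2 0;10 -0.01 -0.65 -0.2 0;10 -0.01 -0.67 0 0;10 -0.01 -0.69 0 0",
)

```text
t: 11.8
tcp_pos: [0.6046, 0.0733, 0.231]
tool_rot: [0.996, 0.091, -0.0, -0.0]
force: [-0.1, -0.4, -2.7]
finger_gap: 0.271
gripper_force: 59.6
```

Emit:
send_rows(
  commands="10 0 -0.7 0 0;10 0 -0.7 0 0;10 0 -0.7 0 0;10 0 -0.7 0 0;10 0 -0.7 0 0;10 0 -0.7 0 0;10 0 0 0 0;10 0 0 0 0;10 0 0 0 0;10 0 0 0 0;10 0 0 0 0;10 0 0 0 0;10 0 0 0 0;10 0 0 0 0",
)

```text
t: 12.97
tcp_pos: [0.5902, 0.1542, 0.2314]
tool_rot: [0.996, 0.09, 0.0, -0.0]
force: [0.4, -0.7, -1.0]
finger_gap: 0.274
gripper_force: 59.7
```

```bash
python3 - <<'E'
from h import *
c=snap("wrist");d=snap("top");np.set_printoptions(precision=4,suppress=True)
s=readout.sense();print(s["t"],s["tcp_pos"],s["force"])
a=c["pixels"][100:400,100:500,::-1];b=cv2.resize(d["pixels"][130:330,40:440,::-1],None,fx=2,fy=2)[:300,:800]
b=cv2.resize(d["pixels"][140:290,60:460,::-1],None,fx=2,fy=2)
o=np.zeros((600,800,3),np.uint8);o[:300,:400]=a;o[300:,:]=b
e=cv2.imread("pics/none.png");f=snap("scene")["pixels"][110:260,330:530,::-1];o[:300,400:]=cv2.resize(f,(400,300))
cv2.imwrite("pics/pour.png",o)
E
```

```text
13.0667 [0.5901 0.1544 0.2314] [ 0.2669  0.3392 -1.725 ][ WARN:0@1.447] global loadsave.cpp:275 findDecoder imread_('pics/none.png'): can't open/read file: check file path/integrity
```

View pics/pour.png

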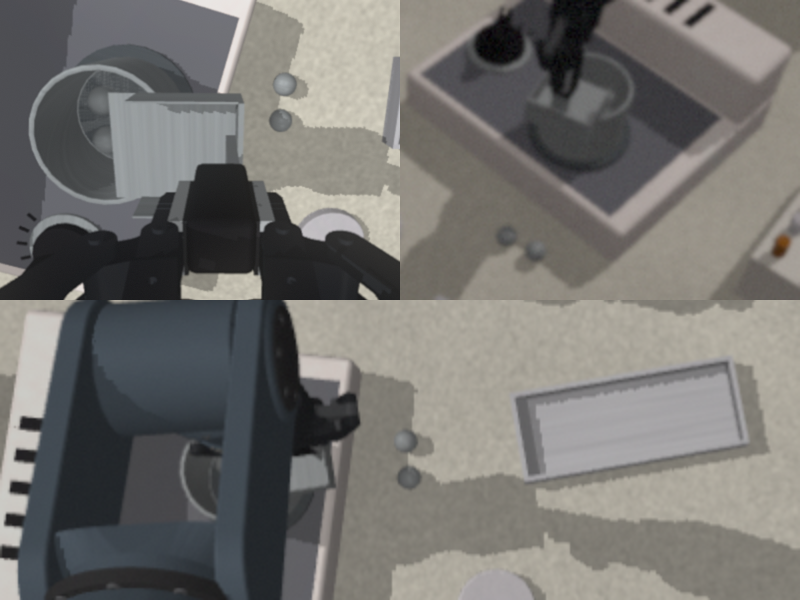

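The picture shows two balls inside the jar (upper left, about (97,110)). Two balls fell on the bench between the tray and the mill, in the top crop at (405,440) and (409,477). The tray is empty. I locate the bench balls and check that they are at rest. The mill's flat side wall can serve as the backstop.

```bash
python3 - <<'E'
from h import *
np.set_printoptions(precision=4,suppress=True)
for i in range(2):
    d=snap("top");c=snap("wrist");s=readout.sense()
    print(s["t"])
    for nm,im,off in(("top",d,(60,140,.5)),("wrist",c,(100,100,1))):
        g=cv2.medianBlur(cv2.cvtColor(im["pixels"],cv2.COLOR_RGB2GRAY),3)
        for u,v in ([(405,140),(409,177)] if nm=="top" else [(285,84),(280,120)]):
            u=u*off[2]+off[0];v=v*off[2]+off[1];R_=(8 if nm=="top" else 14)
            x0,y0=int(u)-2*R_+4,int(v)-2*R_+4
            sub=cv2.resize(g[y0:y0+4*R_-8,x0:x0+4*R_-8],None,fx=4,fy=4,interpolation=cv2.INTER_CUBIC)
            ci=cv2.HoughCircles(sub,cv2.HOUGH_GRADIENT,1,60,param1=60,param2=10,minRadius=int(4*R_*.55),maxRadius=int(4*R_*1.1))
            if ci is None: print(nm,"none");continue
            a,b,r=ci[0][0];uv=(x0+a/4-.4,y0+b/4-.4);print(nm,uv,r/4,w(im,[uv],.012)[0])
# mill bottom/top edge near side in wrist
print("pred mill edge px",px(c,[[.6938,.1357,.06],[.60,.147,.06]]))
E
```

```text
13.2167
top (np.float32(262.725), np.float32(209.975)) 5.75 [0.622  0.0937 0.012 ]
top (np.float32(263.975), np.float32(228.475)) 6.075 [0.5838 0.0904 0.012 ]
wrist (np.float32(395.225), np.float32(188.725)) 12.825 [0.6208 0.0835 0.012 ]
wrist (np.float32(380.475), np.float32(220.225)) 11.625 [0.5859 0.0908 0.012 ]
13.3167
top (np.float32(261.975), np.float32(210.225)) 6.35 [0.6215 0.0952 0.012 ]
top (np.float32(263.975), np.float32(228.475)) 6.025 [0.5838 0.0904 0.012 ]
wrist (np.float32(384.975), np.float32(183.975)) 11.85 [0.6235 0.095  0.012 ]
wrist (np.float32(380.225), np.float32(219.725)) 11.7 [0.5863 0.0913 0.012 ]
pred mill edge px [[366.5602  99.32  ]
 [331.6329 206.9393]]
```

Both bench balls are near (0.6215, 0.094) and (0.585, 0.091), about 37 mm from the mill's side wall. I line up the scoop behind them, facing the wall.

Emit:
send_rows(
  commands="10 -0.08 0.5 0 0;10 -0.15 0.91 0 0;10 -0.15 0.91 0 0;10 -0.15 0.91 0 0;10 -0.15 0.91 0 0;10 -0.15 0.91 0 0;10 -0.15 0.91 0 0;10 -0.12 0.85 0 0;10 -0.06 0.47 0 0;10 0 0 0 0.85;10 0 0 0 0.85;10 0 0 0 0.85;10 0 0 0 0.85;10 0 0 0.5 0.83;10 0 0 1 0;10 0 0 1 0;10 0 0 1 0;10 0 0 1 0;10 0 0 0.5 0;10 0 0 0 0",
)

```text
t: 14.98
tcp_pos: [0.5915, 0.0073, 0.1287]
tool_rot: [0.998, -0.057, -0.003, -0.0]
force: [0.4, 0.1, -1.8]
finger_gap: 0.275
gripper_force: 59.7
```

```bash
cat > b.py <<'E'
from h import *
np.set_printoptions(precision=4,suppress=True)
s=readout.sense();M=R.from_quat(s["tool_rot"]).as_matrix();f=-M[:,1];n=-M[:,0];p=s["tcp_pos"]
print(s["t"],p,s["force"],"yaw",np.degrees(np.arctan2(f[1],f[0])),"q",s["q"])
def circ(c,z,box,r0,r1):
    g=cv2.cvtColor(c["pixels"],cv2.COLOR_RGB2GRAY)
    ci=cv2.HoughCircles(cv2.medianBlur(g,3),cv2.HOUGH_GRADIENT,1,18,param1=60,param2=11,minRadius=r0,maxRadius=r1)
    for u,v,r in (ci[0] if ci is not None else []):
        if box[0]<u<box[1] and box[2]<v<box[3]:
            q=w(c,[(u,v)],z)[0];print((round(float(u),1),round(float(v),1),round(float(r),1)),q,"along",(q-p)@f,"across",(q-p)@n)
E
python3 - <<'E'
from b import *
c=snap("wrist","wr7.png");circ(c,.012,(60,380,100,330),10,21)
print("lip px",px(c,[p+f*.069+n*a-[0,0,.0755] for a in(-.035,.035)]))
E
```

```text
14.9833 [0.5915 0.0073 0.1287] [ 0.439   0.1191 -1.8063] yaw 83.4685336356898 q [-0.1764  0.629   1.6101  0.      0.908   1.5084]
(212.5, 250.5, 16.0) [0.5864 0.0915 0.012 ] along 0.08299176501377069 across 0.014013773504241458
(196.5, 207.5, 12.7) [0.6207 0.0964 0.012 ] along 0.09183609515978271 across -0.019434469849624273
lip px [[208.1338 195.5496]
 [217.832  299.8304]]
```

Emit:
send_rows(
  commands="10 0.1 0.3 0 0;10 0 0 0.5 0;10 0 0 0.8 0;10 0 0 0.7 0;10 0 0 0.4 0;10 0 0 0.15 0;10 0 0 0 0;10 0 0 0 0",
)

```text
t: 15.7
tcp_pos: [0.5952, 0.0008, 0.0806]
tool_rot: [0.998, -0.057, 0.001, 0.0]
force: [-0.1, 1.0, -1.2]
finger_gap: 0.277
gripper_force: 59.8
```

Emit:
send_rows(
  commands="10 0 0 0.1 0;10 0 0 0.1 0;10 0 0 0 0;10 0 0 0 0",
)

```text
t: 16.03
tcp_pos: [0.5956, 0.0008, 0.0771]
tool_rot: [0.998, -0.057, 0.001, 0.0]
force: [0.7, 0.2, 3.9]
finger_gap: 0.273
gripper_force: 60.2
```

Emit:
send_rows(
  commands="10 0 -0.15 0 0;10 0 -0.3 0 0;10 0 -0.4 0 0;10 0 -0.4 0 0;10 0 -0.4 0 0;10 0 -0.4 0 0;10 0 -0.4 0 0;10 0 -0.4 0 0;10 0 -0.3 0 0;10 0 -0.2 0 0;10 0 0 0 0;10 0 0 0 0",
)

```text
t: 17.03
tcp_pos: [0.603, 0.0678, 0.0771]
tool_rot: [0.998, -0.056, 0.001, 0.0]
force: [-0.1, -1.0, 5.7]
finger_gap: 0.273
gripper_force: 60.7
```

```bash
python3 - <<'E'
from b import *
c=snap("wrist","wr8.png");circ(c,.014,(60,420,100,330),14,24)
print("lip px",px(c,[p+f*.069+n*a-[0,0,.0755] for a in(-.035,.035)]))
E
```

```text
17.0333 [0.603  0.0678 0.0771] [-0.0521 -1.0198  5.7194] yaw 83.54092676951673 q [-0.0717  0.7195  1.6021 -0.0009  0.818   1.6124]
(199.5, 229.5, 21.0) [0.6286 0.1372 0.014 ] along 0.07187327490397155 across -0.01740984790668841
(205.5, 285.5, 19.4) [0.5929 0.1411 0.014 ] along 0.07171866732487271 across 0.018491158247250266
(89.5, 115.5, 19.9) [0.6988 0.1841 0.014 ] along 0.1264236254196164 across -0.08189947443481177
lip px [[208.1018 196.4967]
 [217.8039 300.6228]]
```

View pics/wr8.png

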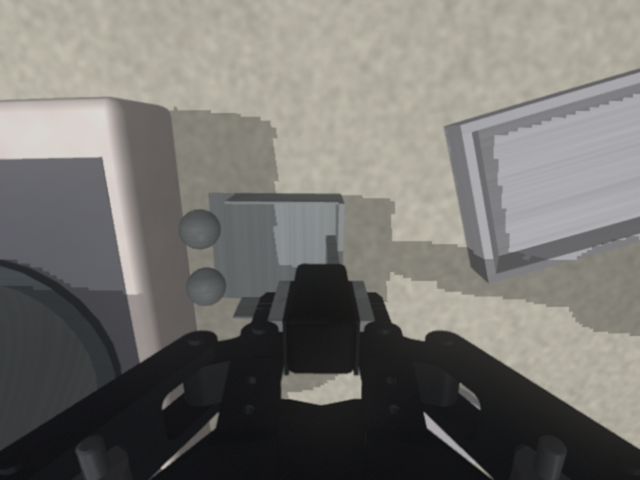

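The wrist view shows both balls (199,229) and (205,286) resting against the mill's wall just ahead of the lip, symmetric on the pan. I drive the lip under them up to the wall. That was my tenth and last picture, so from here I go by numbers.

Emit:
send_rows(
  commands="10 0 -0.25 0 0;10 0 -0.3 0 0;10 0 -0.12 0 0;10 0 0 0 0;10 0 0 0 0",
)

```text
t: 17.5
tcp_pos: [0.6046, 0.0809, 0.0771]
tool_rot: [0.998, -0.056, 0.001, 0.0]
force: [0.6, -1.3, 6.3]
finger_gap: 0.274
gripper_force: 60.7
```

```bash
python3 - <<'E'
from b import *
c=snap("wrist","wr9.png");circ(c,.014,(150,420,150,330),14,24)
E
```

```text
17.5 [0.6046 0.0809 0.0771] [ 0.5545 -1.3418  6.3241] yaw 83.52875550765496 q [-0.0496  0.7224  1.5937 -0.0011  0.8234  1.6349]
(221.5, 229.5, 20.5) [0.6286 0.1373 0.014 ] along 0.05882929486159667 across -0.017396253086572746
(226.5, 287.5, 19.6) [0.5917 0.1414 0.014 ] along 0.05875800745723672 across 0.01980760437196941
```

The balls are 10 mm inside the lip. I lift along the wall, then carry forward and left to the jar, gently accelerating.

Emit:
send_rows(
  commands="10 0 -0.08 -0.15 0;10 0 0 -0.3 0;10 0 0 -0.55 0;10 0 0 -0.55 0;10 0 0 -0.55 0;10 0 0 -0.55 0;10 0 0 -0.55 0;10 0 -0.03 -0.55 0;10 0 -0.06 -0.55 0;10 -0.1 -0.09 -0.55 0;10 -0.15 -0.12 -0.55 0;10 -0.2 -0.15 -0.55 0;10 -0.25 -0.18 -0.55 0;10 -0.25 -0.2 -0.55 0;10 -0.25 -0.22 -0.4 0;10 -0.25 -0.24 -0.3 0;10 -0.25 -0.26 -0.15 0;10 -0.25 -0.28 0 0;10 -0.15 -0.3 0 0;10 -0.1 -0.32 0 0",
)

```text
t: 19.22
tcp_pos: [0.5649, 0.137, 0.2348]
tool_rot: [0.998, -0.057, -0.0, -0.0]
force: [-0.8, -0.1, -2.7]
finger_gap: 0.274
gripper_force: 60.6
```

Emit:
send_rows(
  commands="10 -0.05 -0.36 0 0;10 0 -0.4 0 0;10 0 -0.44 0 0;10 0 -0.46 0 0;10 0 0 0 0;10 0 0 0 0;10 0 0 0 0;10 0 0 0 0;10 0 0 0 0;10 0 0 0 0;10 0 0 0 0;10 0 0 0 0",
)

```text
t: 20.22
tcp_pos: [0.5686, 0.1689, 0.2342]
tool_rot: [0.998, -0.057, 0.0, 0.0]
force: [0.5, 0.4, -2.1]
finger_gap: 0.273
gripper_force: 60.7
```

```bash
python3 - <<'E'
from b import *
c=snap("wrist","wr10.png");print("in pan plane:");circ(c,p[2]-.0765+.014,(60,420,100,330),9,24)
print("pan corners",px(c,[p+f*a+n*b-[0,0,.0755] for a in(.069,-.012) for b in(-.035,.035)]), "jar",px(c,[[.5765,.2326,.14],[.5765,.2326,.085]]))
d=snap("top","top10.png");print("bench:");circ(d,.012,(240,320,170,260),4,9)
E
```

```text
20.2167 [0.5686 0.1689 0.2342] [ 0.5048  0.3579 -2.1309] yaw 83.44720517128351 q [ 0.1006  0.4903  1.5204 -0.      1.1308  1.7857]
in pan plane:
(270.5, 149.5, 12.1) [0.6346 0.1896 0.1717] along 0.02802763836604938 across -0.06313168782267972
(220.5, 182.5, 17.4) [0.6199 0.2205 0.1717] along 0.05703619174581626 across -0.04507035924607337
(280.5, 184.5, 22.3) [0.6149 0.1869 0.1717] along 0.023136932201738125 across -0.0438627842740387
(202.5, 207.5, 13.0) [0.607  0.2336 0.1717] along 0.06862576215518093 across -0.030705383706056057
(184.5, 196.5, 19.9) [0.6145 0.2426 0.1717] along 0.07840152264916886 across -0.03714292296166232
(198.5, 270.5, 18.8) [0.5689 0.2443 0.1717] along 0.07486216865604191 across 0.00833724282766714
(238.5, 182.5, 10.9) [0.6187 0.2103 0.1717] along 0.046831391793706746 across -0.04504047473591696
(169.5, 300.5, 18.8) [0.5511 0.2669 0.1717] along 0.09529771754761156 across 0.028608596395629494
(229.5, 315.5, 16.6) [0.5366 0.2313 0.1717] along 0.0582560668057163 across 0.03895490575863603
(217.5, 244.5, 13.2) [0.5839 0.2294 0.1717] along 0.06180215395933122 across -0.008291852302379606
pan corners [[208.1569 196.2009]
 [217.8516 300.3787]
 [341.2246 196.0223]
 [339.5149 300.5179]] jar [[228.1181 241.0935]
 [244.8173 221.5561]]
bench:
```

```bash
python3 - <<'E'
import cv2
for f in("wr3","wr10"):
    g=cv2.imread(f"pics/{f}.png",0)[188:308,200:344];print(f);print("\n".join(" ".join("%3d"%v for v in r) for r in cv2.resize(g,(18,15),interpolation=cv2.INTER_AREA)))
E
```

```text
wr3
 89 109 117 133 121 119 119 118 120 120 121 122 122 124 125 126 127 135
 89 123 125 106  93  93  92  90  89  89  89  88  88  88  88  88  87  92
109 124 125 123 125 124 123 120 104  95  97  94  94  94  95  94  91 110
151 131 125 123 125 124 123 123 123 122 124 118 120 120 120 119 115 114
119 128 126 123 125 124 122 122 123 123 125 121 122 121 123 121 117 113
 91 107 126 122 125 124 122 122 123 123 125 121 122 121 122 119 111 113
101 106 126 122 125 124 122 122 123 123 125 121 122 120 122 106  73 113
101 119 126 122 124 124 122 122 123 123 125 120 122 120 121 105  72 112
117 120 127 122 124 124 121 122 123 122 125 120 121 119 121 103  71  95
128 128 127 122 124 124 122 122 123 123 125 120  85  69  71  63  47  56
153 149 127 123 123 124 121 122 123 123 125 113  31  28  27  27  26  27
157 152 127 123 123 124 121 122 123 119 106  79  27  26  26  25  25  25
157 152 127 123 123 124 121 122 122 105  78  36  26  25  24  24  24  24
158 158 137 134 132 104 101  89  42  65  74  28  24  23  23  22  22  23
156 158 154 155 131  75  74  44  36  75  64  25  23  22  21  21  21  21
wr10
 71  95 100
[... 368 characters left out ...]
 156 154 155 156 155 158 153 155 152 155 152 145 141
 83 121 159 155 156 156 154 155 156 155 158 153 154 152 154 143  83 136
 82 121 159 155 156 156 154 155 156 155 158 153 154 151 154 142  82 134
 73 101 159 155 155 157 153 155 155 155 158 153 154 151 153 143  82 107
 74  83 158 155 155 156 154 154 155 154 158 152 116  91  91  86  57  71
 74  79 155 156 154 156 154 154 154 154 157 149  46  37  36  36  36  37
 75  76 150 156 154 155 154 154 154 150 130 105  36  35  34  34  35  35
 75  76 143 156 154 155 154 153 152 129  85  43  34  33  32  32  33  34
122 105 132 144 147 134 125 109  49  74  82  35  32  31  30  30  31  32
108 115 122 125 122  84  81  50  41  82  72  31  29  29  28  28  29  30
```

The pan is empty. I back off and count the balls in the jar, and check that none are elsewhere.

Emit:
send_rows(
  commands="10 0 0.4 0 0;10 0 0.8 0 0;10 0 0.8 0 0;10 0 0.8 0 0;10 0 0.8 0 0;10 0 0.8 0 0;10 0 0.8 0 0;10 0 0.5 0 0;10 0 0.2 0 0;10 0 0 0 0",
)

```text
t: 21.15
tcp_pos: [0.5552, 0.051, 0.2342]
tool_rot: [0.998, -0.058, 0.0, -0.0]
force: [0.1, -0.4, -2.1]
finger_gap: 0.274
gripper_force: 60.7
```

```bash
python3 - <<'E'
from b import *
c=snap("wrist","wr11.png");e=snap("top","top11.png")
J=np.array([.5765,.2326]);g=cv2.cvtColor(c["pixels"],cv2.COLOR_RGB2GRAY)
for z in(.14,.085): print("jar px",z,px(c,[[*J,z],[*(J-[0,.046]),z],[*(J+[.046,0]),z]]))
circ(c,.085,(0,330,0,420),9,24)
t=cv2.cvtColor(e["pixels"],cv2.COLOR_RGB2GRAY);print("top jar",px(e,[[*J,.085]]))
circ(e,.085,(140,225,185,270),4,9)
print("\n".join(" ".join("%3d"%v for v in r) for r in t[198:256:3,148:208:3]))
E
```

```text
21.15 [0.5552 0.051  0.2342] [ 0.1298 -0.4186 -2.055 ] yaw 83.37591014018841 q [-0.1088  0.443   1.6095  0.0001  1.0891  1.5775]
jar px 0.14 [[ 59.872  241.4827]
 [122.3999 234.1598]
 [ 38.1898 175.8254]]
jar px 0.085 [[105.6766 222.1117]
 [157.8597 215.8849]
 [ 89.8921 167.6299]]
(99.5, 350.5, 22.3) [0.4543 0.2762 0.085 ] along 0.21199510111354078 across 0.12615739353107844
(131.5, 148.5, 16.6) [0.633  0.1944 0.085 ] along 0.15138133301705234 across -0.06074586128607182
(81.5, 244.5, 12.1) [0.5596 0.2598 0.085 ] along 0.20788731844964772 across 0.01970841623013484
(89.5, 218.5, 20.1) [0.5812 0.2457 0.085 ] along 0.1963417047346405 across -0.0034327194273555822
(157.5, 153.5, 13.4) [0.6266 0.1744 0.085 ] along 0.13083033505031447 across -0.05667804059094904
(73.5, 201.5, 23.4) [0.5971 0.255  0.085 ] along 0.207403174943729 across -0.01809234790172288
(98.5, 266.5, 22.3) [0.538  0.2508 0.085 ] along 0.19650209495328563 across 0.040081517253562765
(180.5, 406.5, 18.3) [0.382  0.2136 0.085 ] along 0.1415412347757754 across 0.19079477123817962
(126.5, 351.5, 22.3) [0.4506 0.2501 0.085 ] 
[... 1952 characters left out ...]
  61  57  74  74  74  74  67  42  39  41  40  41  40  46  49
 74  91  73  60  59  62  64  74  74  75  74  57  41  42  40  41  40  40  40  57
 73  74 132  60  59  59  76  74  73  74  74  47  41  40  40  42  40  40  40  69
 75  74 102 105  58  58  76  73  74  73  70  41  39  40  41  42  40  40  41  71
 74  74  99 116 102  57  73  73  74  72  62  41  40  41  40  42  40  40  48  73
 74  74 100 100 109 106  74  74  74  74  51  41  40  43  41  42  41  41  68  62
 75  74  99 100  99  77  74  74  74  72  43  40  41  40  41  42  41  42  60  57
 74  78 100 100  99  73  73  74  74  65  42  42  41  41  41  40  41  41  59  57
 74  80  99  99  91  74  73  73  74  54  41  39  41  41  42  40  41  51  65  76
```

Emit:
send_rows(
  commands="10 -0.17 0.46 0 0;10 -0.335 0.92 0 0;10 -0.335 0.92 0 0;10 -0.335 0.92 0 0;10 -0.335 0.92 0 0;10 -0.335 0.92 0 0;10 -0.335 0.92 0 0;10 -0.335 0.92 0 0;10 -0.335 0.92 0 0;10 -0.335 0.92 0 0;10 -0.335 0.92 0 0;10 -0.335 0.92 0 0;10 -0.335 0.92 0 0;10 -0.17 0.43 0 0;10 0 0 0 -0.5;10 0 0 0 -0.9;10 0 0 0 -0.9;10 0 0 0 -0.9;10 0 0 0 -0.9;10 0 0 0 -0.9",
)

```text
t: 22.92
tcp_pos: [0.4415, -0.1746, 0.2342]
tool_rot: [0.993, 0.119, 0.0, -0.0]
force: [-1.2, 0.4, -2.6]
finger_gap: 0.27
gripper_force: 60.8
```

Emit:
send_rows(
  commands="10 0 0 0.5 -0.9;10 0 0 0.5 -0.9;10 0 0 0.5 -0.9;10 0 0 0.5 -0.9;10 0 0 0.5 -0.9;10 0 0 0.5 -0.9;10 0 0 0.5 -0.9;10 0 0 0.5 -0.9;10 0 0 0.5 -0.9;10 0 0 0.5 -0.9;10 0 0 0 0;10 0 0 0 0",
)

```text
t: 23.92
tcp_pos: [0.4414, -0.1746, 0.1339]
tool_rot: [0.908, 0.418, -0.0, -0.001]
force: [-0.1, 0.2, -1.5]
finger_gap: 0.273
gripper_force: 60.6
```

```bash
python3 - <<'E'
from b import *
e=snap("top","top12.png");J=np.array([.5765,.2326])
circ(e,.082,(150,215,195,265),4,9)
t=cv2.cvtColor(e["pixels"],cv2.COLOR_RGB2GRAY)
print("\n".join(" ".join("%3d"%v for v in r) for r in t[196:260:2,146:214:2]))
for nm,b in(("bench",(235,320,160,280)),("deck",(110,240,165,335))): print(nm);circ(e,.012,b,5,7)
E
```

```text
23.9167 [ 0.4414 -0.1746  0.1339] [-0.0665  0.2199 -1.516 ] yaw 139.42001842257122 q [-0.6129  0.5027  1.9025  0.0002  0.7375  0.0952]
(168.5, 221.5, 5.2) [0.5882 0.2672 0.082 ] along 0.1758423907444402 across -0.4310636056729929
(193.5, 250.5, 8.4) [0.5323 0.2165 0.082 ] along 0.18532174565571577 across -0.3562372832339929
(190.5, 228.5, 6.0) [0.5748 0.2236 0.082 ] along 0.1576831288035824 across -0.3893034987862915
(170.5, 239.5, 4.6) [0.5532 0.262  0.082 ] along 0.19905665784535154 across -0.4044271881949375
 73  73  73  72  73  73  73  81  98  99  98  98  97  98 101 101 101 102  98  98  98  98  97  98  98  98  98 101 106  98  87  97  98  99
 73  72  73  72  72  73  72  82  98  98  96 109 122 134 126 125 125 129 130 118 104  92  91  92  96  97 101 129 131 118 100  78  73  85
 73  73  73  73  73  72  73  98 100 114 133 130 100  72  73  72  73  72  76  96 120 128 101  78  77  79 114 137 139 124 103  85  71  74
 72  73  72  73  74  73  73 100 132 119  86  72  73  73  71  72  72  73  73  71  71  79 123 123  76  76 112 137 138 128 105  87  70  74
 74  73  72  73  74  74  91 136  91  72
[... 3271 characters left out ...]
5  77  77  76  75  73  72  72  72  73  74  73  73  69  62  60  58  57  59  59  74  75  75
 74  73  74  99  99  99  99  98  98  99  98  98  91  76  75  75  75  76  74  72  73  66  61  60  58  58  59  58  54  66  74  76  75  75
 74  74  73  99  99  99  98  99  99  99  98  98  98  98  90  77  74  75  76  75  73  76  71  70  69  61  55  65  74  74  75  75  75  74
 73  74  73 100  99  99  98  98  98  99  98  99  99  97  97  97  91  89  82  73  71  72  69  71  70  71  89  91  78  74  74  74  75  76
bench
deck
(171.5, 238.5, 5.3) [0.5618 0.2812 0.012 ] along 0.2049021823002166 across -0.4246109779129927
(191.5, 228.5, 5.5) [0.5828 0.2402 0.012 ] along 0.16228833605827975 across -0.40707997062267465
```

Three balls are in the jar at (169,221), (171,239) and (190,228). The fourth is outside it on the mill's deck at about (202,202), touching the jar. I'll recover it by scooping against the jar's outer wall. First I locate it in both cameras.

```bash
python3 - <<'E'
from b import *
e=snap("top");sc=snap("scene","sc12.png")
def blob(c,u0,v0,h,th):
    g=cv2.cvtColor(c["pixels"],cv2.COLOR_RGB2GRAY)[v0-h:v0+h,u0-h:u0+h]
    m=(g>th).astype(np.uint8);k,l,st,ce=cv2.connectedComponentsWithStats(m);i=l[h,h];print("blob",st[i],ce[i]+[u0-h,v0-h]);return ce[i]+[u0-h,v0-h]
g=cv2.cvtColor(e["pixels"],cv2.COLOR_RGB2GRAY)
print("\n".join(" ".join("%3d"%v for v in r) for r in g[192:212,188:214]))
b=w(e,[(201.5,201)],.072)[0];J=np.array([.5765,.2326]);d=J-b[:2];print("ball",b,"dist",np.hypot(*d),"yaw to jar",np.degrees(np.arctan2(d[1],d[0])))
u=px(sc,[b])[0];print("scene px",u);g=cv2.cvtColor(sc["pixels"],cv2.COLOR_RGB2GRAY);x,y=int(u[0]),int(u[1])
print("\n".join(" ".join("%3d"%v for v in r) for r in g[y-14:y+15,x-16:x+17]))
jr=px(sc,[[*J,.14]]);print("jar mouth scene",jr)
E
```

```text
23.9667 [ 0.4417 -0.175   0.1343] [ 0.0517 -0.4272 -1.7308] yaw 139.41951514139143 q [-0.6131  0.502   1.9021  0.0002  0.7374  0.0951]
 98  98  99  99  99  98  98  97  97  97  99  99  99  98  98  97  98  98  98  99  98  98  98  99  99  98
 98  98  98  98  98  98  98  97  98  99  97  99  98  99  98  98  98  99  98  99  98  99  98  98  99  98
 97  98  98  98  98  98  98  98  98  98  98  99  99  98  98  98  99  98  98  99  98  98  98  98  98  99
 98  98  98  97  98  98  98  99  99  98  98  98  98  96  98  98  96  93  93  97  98  98  98  97  98  98
 98  98  97  98  98  97  99  98  98  99  98  99 100 103 105 104  98  90  85  89  96  98  98  99  98  99
 99  98  98  98  98  99  98  98  98  99  98 104 114 121 122 117 111 101  90  80  87  89  88  88  96  99
 92  90  92  91  92  95  95  97  98  98 102 117 129 131 130 126 118 111 100  87  79  73  74  73  85  96
101  88  79  79  79  85  86  89  91  93 107 118 132 136 133 127 120 112 102  91  83  72  73  74  74  86
128 115 100  87  79  77  78  76  79  82 114 120 137 141 138 133 125 115 103  94  83  77  70  73  74  74
119 130 129 115  94  79  76  
[... 4392 characters left out ...]
85
 78  77  80  85  84  83  76  67  67  61  66  62  64  64  75  77  80  82  85  83  84  87  84  83  83  81  87  83  88  85  85  84  83
103  94  88  84  85  81  82  77  69  69  67  63  69  76  77  79  81  81  85  87  86  81  82  86  84  85  83  81  82  82  82  85  86
134 119 102  87  85  81  79  81  79  74  78  78  77  82  78  81  85  81  85  86  82  82  86  85  85  84  82  84  84  86  83  85  85
152 144 126 103  91  88  83  83  82  82  84  81  80  82  82  87  81  82  82  84  83  82  86  82  84  85  79  82  83  85  83  85  84
152 152 146 128 110  94  88  84  85  85  85  84  85  81  84  85  84  86  85  84  83  84  83  84  84  82  85  84  88  81  86  83  84
jar mouth scene [[421.6793 152.6045]]
```

The ball is on the deck at about (0.630, 0.203, 0.072), agreeing in both views and touching the jar, with the jar axis in direction ≈151°. I go round to its outer side.

Emit:
send_rows(
  commands="10 0 0 -0.6 0;10 0 0 -1 0;10 0 0 -1 0;10 0 0 -1 0;10 0 0 -1 0;10 0.4 -0.04 -1 0;10 0.95 -0.04 -0.2 0;10 0.95 -0.04 0 0;10 0.95 -0.04 0 0;10 0.95 -0.04 0 0;10 0.95 -0.04 0 0;10 0.95 -0.04 0 0;10 0.95 -0.04 0 0;10 0.95 -0.04 0 0;10 0.95 -0.04 0 0;10 0.95 -0.04 0 0;10 0.95 -0.04 0 0;10 0.95 -0.04 0 0;10 0.95 -0.04 0 0;10 0.95 -0.04 0 0",
)

```text
t: 25.73
tcp_pos: [0.6106, 0.0418, 0.2507]
tool_rot: [0.908, 0.418, 0.0, 0.0]
force: [0.0, 0.3, -2.1]
finger_gap: 0.27
gripper_force: 60.8
```

Emit:
send_rows(
  commands="10 0.95 -0.04 0 0;10 0.95 -0.04 0 0;10 0.95 -0.04 0 0;10 0.95 -0.04 0 0;10 0.95 -0.04 0 0;10 0.95 -0.04 0 0;10 0.95 -0.04 0 0;10 0.95 -0.04 0 0;10 0 0 0 -0.75;10 0 0 0 -0.75;10 0 0 0 -0.75;10 0 0 0 -0.65;10 0 0 0 0;10 0 0 0 0",
)

```text
t: 26.9
tcp_pos: [0.704, 0.1606, 0.2504]
tool_rot: [0.862, 0.507, -0.0, -0.0]
force: [0.9, 0.9, -2.2]
finger_gap: 0.277
gripper_force: 60.8
```

```bash
python3 - <<'E'
from b import *
c=snap("wrist","wr13.png")
P=np.array([.6297,.203,.072]);u=px(c,[P])[0];print("pred ball px",u,"along/across",(P-p)@f,(P-p)@n)
circ(c,.072,(u[0]-35,u[0]+35,u[1]-35,u[1]+35),9,20)
J=np.array([.5765,.2326,.14]);print("jar along/across",(J-p)@f,(J-p)@n, "jar mouth px",px(c,[J,J+[.05,0,0]]))
g=cv2.cvtColor(c["pixels"],cv2.COLOR_RGB2GRAY);x,y=map(int,u)
print("\n".join(" ".join("%3d"%v for v in r) for r in g[y-36:y+38:3,x-45:x+60:3]))
E
```

```text
26.9 [0.704  0.1606 0.2504] [ 0.8687  0.8988 -2.1798] yaw 150.98652157745974 q [ 0.07    0.6559  1.147  -0.      1.3388  0.5764]
pred ball px [227.9915 213.7612] along/across 0.08554830527464939 -0.0010007762391392933
jar along/across 0.14642972696339282 -0.0010824964267193028 jar mouth px [[122.716  234.4218]
 [177.456  201.7996]]
 81  80  80  78  78  78  79  79  76  76  77  76  64  85  97  97  98  98  98  99  99 100 100 101 101 102 101 102 101 101 103 204 209 210 209
 78  78  78  78  77  75  75  77  76  77  77  76  77  56  97  98  98  99  99  99 100 100 100 100 101 101 101 101 102 102 101 153 211 209 208
 75  75  75  76  75  73  73  72  74  75  76  77  76  73  75  99  99 100  99  99  99  99 100 100 101 100 102 101 101 101 101 102 202 206 207
 75  74  73  73  73  74  71  71  70  72  74  76  76  77  59  98  98  98  99 100  99 100 100  99 100 100 100 101 101 101 102 101 149 204 205
 74  72  72  71  72  71  70  70  68  69  69  76  77  76  68  89  99  98  99  99  99  99 100 100 100 100 101 102 101 101 102 102 109 203 207
 74  71  70  68  70  70  68  67  67  76  86  91  86  87  85  80 10
[... 2033 characters left out ...]

 57  85 137  68  61  60  61  61  62  62  85 144 145 146 144 139 140 142 144 143 141 143 141 139 140 137 138 139 125 142 139 130 142 142 138
 58  91 137  64  60  59  62  61  62  61  81 145 145 147 144 140 140 141 144 143 141 144 140 139 139 142 140 140 138 143 138 138 142 142 144
 60  92 133  63  61  61  61  61  62  59  69 145 145 148 144 139 142 141 144 143 142 143 141 139 140 142 139 139 139 143 140 138 142 142 143
 59 114 128  59  60  62  60  62  60  60  66 144 145 148 144 141 142 141 143 144 142 142 141 139 140 142 140 139 139 142 141 138 141 143 144
 81 137 120  60  62  62  62  59  59  61  62 141 145 148 145 142 142 141 145 144 142 142 142 139 140 141 140 140 139 143 140 138 142 142 144
```

Emit:
send_rows(
  commands="10 0 0.25 0.3 0;10 0 0 0.8 0;10 0 0 0.9 0;10 0 0 0.9 0;10 0 0 0.9 0;10 0 0 0.8 0;10 0 0 0.5 0;10 0 0 0.2 0;10 0 0 0 0;10 0 0 0 0",
)

```text
t: 27.78
tcp_pos: [0.7093, 0.1581, 0.1446]
tool_rot: [0.861, 0.508, 0.001, 0.0]
force: [1.1, 0.4, -1.7]
finger_gap: 0.275
gripper_force: 60.8
```

```bash
python3 - <<'E'
from b import *
c=snap("wrist","wr14.png")
P=np.array([.6297,.203,.072]);u=px(c,[P])[0];print("pred ball px",u,"along/across",(P-p)@f,(P-p)@n)
circ(c,.072,(u[0]-35,u[0]+35,u[1]-35,u[1]+35),12,22)
print("lip px",px(c,[p+f*.069+n*a-[0,0,.0755] for a in(-.035,.035)]))
g=cv2.cvtColor(c["pixels"],cv2.COLOR_RGB2GRAY);x,y=map(int,u)
print("\n".join(" ".join("%3d"%v for v in r) for r in g[y-45:y+60:4,x-45:x+60:4]))
E
```

```text
27.7833 [0.7093 0.1581 0.1446] [ 1.0573  0.3505 -1.6616] yaw 151.05730957613298 q [0.066  0.7656 1.2282 0.     1.1467 0.5711]
pred ball px [176.1647 251.6622] along/across 0.09141103097693078 -0.0007408850700015853
(176.5, 251.5, 18.1) [0.63  0.203 0.072] along 0.0911846975351595 across -0.0008489216472770761
(197.5, 272.5, 13.0) [0.6335 0.1848 0.072 ] along 0.07930180043400441 across 0.013371824102868333
lip px [[207.8689 196.953 ]
 [217.6002 301.0065]]
 72  72  74  73  72  74  74  74  76  50  74  96  97  97  98  98  97  99  99  99 139 141 141 141 141 141 144
 70  69  70  71  71  72  74  75  75  75  43  97  96  96  98  98  98  99  98  98 137 143 142 142 140 140 144
 70  67  68  68  67  67  75  74  74  75  46  87  96  96  97  98  97  98  98  99 131 142 143 142 141 140 144
 67  67  64  64  66  66  67  74  74  74  72  48  98  98  97  98  97  98  99  99 123 143 144 142 141 139 144
 66  66  65  64  63  65  64  76  75  76  75  41  94  97  98  97  97  99  98  99 118 143 145 143 140 139 143
 64  63  63  62  61  63  62  69  75  75  75  60  60  97  97  98  98  98  99  99 111 143 146 143 140 1
[... 1574 characters left out ...]
  80  99  99  98  99 100 100 100 149 150 149 143 143
 57  55  57  58  57  58  56  57  57  55  67  74  75  76  76  98  99  99 100 100 100  99 148 150 149 143 144
 57  57  58  57  58  57  56  58  57  52  75  74  75  75  76  76  99 100 100  99 100 101 147 150 150 144 143
 56  58  57  58  57  57  57  57  58  74  74  74  75  76  76  76  95 100 100 100 100 101 155 197 150 149 145
 57  58  57  57  56  58  57  59  74  75  75  75  75  76  76  76  75 100  99 123 187 201 201 196 142 138 128
 59  58  57  57  57  58  60  75  75  75  76  76  76  76  76  77  80 156 201 201 199 189 168 144 124 130 127
 58  56  59  58  57  59  75  74  75  75  75  75  77  75  94 139 147 186 198 178 154 133 125 130 128 127 122
```

The ball is confirmed at 91 mm along and centred. I lower the scoop onto the deck.

Emit:
send_rows(
  commands="10 0 0 0.2 0;10 0 0 0.12 0;10 0 0 0 0;10 0 0 0 0",
)

```text
t: 28.17
tcp_pos: [0.7085, 0.1582, 0.1378]
tool_rot: [0.861, 0.508, -0.0, -0.0]
force: [-0.6, -0.5, -2.8]
finger_gap: 0.269
gripper_force: 60.8
```

Emit:
send_rows(
  commands="10 0 0 0.06 0;10 0 0 0 0;10 0 0 0 0",
)

```text
t: 28.42
tcp_pos: [0.7089, 0.1582, 0.1375]
tool_rot: [0.861, 0.508, 0.0, 0.0]
force: [-1.2, -0.3, 3.4]
finger_gap: 0.276
gripper_force: 61.4
```

Emit:
send_rows(
  commands="10 0 -0.15 0 0;10 0 -0.3 0 0;10 0 -0.35 0 0;10 0 -0.35 0 0;10 0 -0.25 0 0;10 0 -0.15 0 0;10 0 0 0 0;10 0 0 0 0",
)

```text
t: 29.08
tcp_pos: [0.6812, 0.1739, 0.1375]
tool_rot: [0.861, 0.508, 0.001, -0.0]
force: [2.4, 0.4, 5.8]
finger_gap: 0.275
gripper_force: 61.8
```

```bash
python3 - <<'E'
from b import *
c=snap("wrist","wr15.png");circ(c,.076,(170,300,200,320),15,24)
J=np.array([.5765,.2326,.14]);print("jar wall along",(J-p)@f-.05)
E
```

```text
29.0833 [0.6812 0.1739 0.1375] [2.384  0.437  5.7774] yaw 151.09792376840574 q [0.0912 0.7436 1.303  0.0006 1.094  0.5954]
(224.5, 259.5, 20.0) [0.6304 0.2017 0.076 ] along 0.05793726777383772 across 0.0003579240164984913
(187.5, 204.5, 23.4) [0.6302 0.24   0.076 ] along 0.07661952471572035 across -0.0331338844275691
jar wall along 0.07005340502852293
```

The ball is centred, 11 mm inside the lip, and the lip is at the jar wall. I lift along the jar, go over the rim and stop above the mouth.

Emit:
send_rows(
  commands="10 0 0 -0.2 0;10 0 0 -0.4 0;10 0 0 -0.55 0;10 0 0 -0.55 0;10 0 0 -0.55 0;10 0 0 -0.55 0;10 0 0 -0.55 0;10 0 0 -0.55 0;10 0 0 -0.55 0;10 0 -0.1 -0.3 0;10 0 -0.2 -0.1 0;10 0 -0.3 0 0;10 0 -0.35 0 0;10 0 -0.4 0 0;10 0 -0.45 0 0;10 0 -0.5 0 0;10 0 -0.5 0 0;10 0 0 0 0;10 0 0 0 0;10 0 0 0 0",
)

```text
t: 30.8
tcp_pos: [0.6328, 0.2003, 0.2338]
tool_rot: [0.861, 0.508, 0.0, 0.0]
force: [-0.4, 0.2, -1.4]
finger_gap: 0.273
gripper_force: 62.0
```

Emit:
send_rows(
  commands="10 0 0 0 0;10 0 0 0 0;10 0 0 0 0;10 0 0 0 0;10 0 0 0 0;10 0 0 0 0;10 0 0 0 0",
)

```text
t: 31.38
tcp_pos: [0.6325, 0.2002, 0.2335]
tool_rot: [0.861, 0.508, -0.0, -0.0]
force: [1.0, -0.1, -2.3]
finger_gap: 0.273
gripper_force: 62.0
```

```bash
python3 - <<'E'
from b import *
c=snap("wrist","wr16.png")
g=cv2.imread("pics/wr16.png",0)[188:308,200:344];print("\n".join(" ".join("%3d"%v for v in r) for r in cv2.resize(g,(18,15),interpolation=cv2.INTER_AREA)))
E
```

```text
31.3833 [0.6325 0.2002 0.2335] [ 0.952  -0.1162 -2.2867] yaw 151.06658734748132 q [0.1384 0.5866 1.335  0.     1.2201 0.6434]
 95 105  96  91  95  85  83  84  84 112 106  89  89  90 102 106 106 107
105 139 148 134 117 116 115 115 116 116 116 116 116 116 116 117 117 114
100 133 149 146 149 120 110 110 110 110 111 109 110 109 111 110 109 124
 65 118 150 146 150 124 109 109 110 109 110 107 108 107 109 107 106 122
 69 110 151 147 150 141 110 110 110 109 111 107 108 107 108 107 106 124
 75 109 152 148 150 149 121 112 113 114 113 110 109 108 109 109 104 125
 69 112 153 149 150 150 146 144 146 146 146 142 142 138 140 134 106 127
 70  93 154 150 151 150 147 148 148 147 150 144 145 142 144 134 106 130
 74  91 155 151 151 151 148 148 148 147 150 144 145 141 143 133 106 127
 90  99 155 152 151 152 149 148 149 147 150 144 109  85  86  81  69  78
 94 100 154 154 152 152 149 148 149 148 150 141  44  36  36  36  36  37
 97 101 152 155 153 152 150 148 149 146 135 104  36  35  34  34  35  36
107 103 148 156 153 152 150 148 148 136 116  50  34  34  33  33  33  34
127 129 148 156 144 138 134 114  53  96 111  37  33  32  32  32  32  33
110 141 182 171 135 110 109  61  47 111  96  33  32  31  30  30  31  32
```

The pan is empty. I carry the scoop back to its original place and check the jar from the top camera once clear.

Emit:
send_rows(
  commands="10 -0.5 0.03 -0.3 0;10 -0.95 0.03 -0.2 0;10 -0.95 0.03 0 0;10 -0.95 0.03 0 0;10 -0.95 0.03 0 0;10 -0.95 0.03 0 0;10 -0.95 0.03 0 0;10 -0.95 0.03 0 0;10 -0.95 0.03 0 0;10 -0.95 0.03 0 0;10 -0.95 0.03 0 0;10 -0.95 0.03 0 0;10 -0.95 0.03 0 0;10 -0.95 0.03 0 0;10 -0.95 0.03 0 0;10 -0.95 0.03 0 0;10 -0.95 0.03 0 0;10 -0.95 0.03 0 0;10 -0.95 0.03 0 0;10 -0.95 0.03 0 0",
)

```text
t: 33.1
tcp_pos: [0.4627, -0.1314, 0.2442]
tool_rot: [0.861, 0.508, 0.0, 0.0]
force: [0.8, -0.0, -1.6]
finger_gap: 0.272
gripper_force: 61.9
```

Emit:
send_rows(
  commands="10 -0.95 0.03 0 0;10 -0.95 0.03 0 0;10 -0.65 0.03 0 0;10 0 0 0.2 0.72;10 0 0 0.6 0.72;10 0 0 0.9 0.72;10 0 0 0.9 0.72;10 0 0 0.9 0;10 0 0 0.9 0;10 0 0 0.9 0;10 0 0 0.9 0;10 0 0 0.9 0;10 0 0 0.5 0;10 0 0 0.3 0;10 0 0 0 0;10 0 0 0 0",
)

```text
t: 34.43
tcp_pos: [0.4407, -0.1762, 0.086]
tool_rot: [0.908, 0.419, 0.0, 0.0]
force: [0.4, -0.3, -2.0]
finger_gap: 0.272
gripper_force: 61.7
```

```bash
python3 - <<'E'
from b import *
e=snap("top","top16.png")
t=cv2.cvtColor(e["pixels"],cv2.COLOR_RGB2GRAY)
print("\n".join(" ".join("%3d"%v for v in r) for r in t[196:256:3,146:216:3]))
circ(e,.082,(150,215,195,265),4,7)
print("bench");circ(e,.012,(235,320,160,330),4,8)
E
```

```text
34.4333 [ 0.4407 -0.1762  0.086 ] [ 0.3583 -0.2569 -1.9807] yaw 139.54417157482789 q [-0.6164  0.5957  1.9348 -0.0001  0.6103  0.0897]
 77  78  77  77  78 104 103 103 103 105 107 108 103 104 103 104 104 104 104 103 104 104 104 104
 78  77  77  76  77 104 107 123 138 119 102 100 123 138 107  85  92  98 103 104 103 104 104 104
 77  76  77  76  77 121 127  77  77  76  77  78  75  75  83 140  80  81  81  92 105 104 104 104
 77  76  77  77 129  94  75  77  77  78  78  78  80  87  86  84 126  75  71  80  77  92 104 104
 77  77  77 109  92  75  75  76  78  78  83  75  61  61  61  62  61 137  64  60  61  64  91 104
 78  76  79 129  73  74  76  75  78  82  60  60  61  61  60  60  61  61 113  62  61  60  62  78
 78  78 123  72  74  76  75  75  86  61  61  62  62  61  61  60  61  61 140  63  63  60  59  74
 77  77 135  74  74  74  76  88  89  73  59  61  61  61  62  61  61  60  84  79  63  62  60  54
 77  84 105  71  71  73  90 104 103  90  62  60  62  61  60  61  60  61  60 106  65  65  60  60
 78  87  82  69  71  71  90 106 110  94  61  61  62  61  69  99  70  60  62 102  68  66  62  61
 77  
[... 450 characters left out ...]
  76  75  75  73  61  58
 78  77  78 115 103  62  62  93 104  97  76  63  62  61  61  61 149  87  75  75  75  63  61  70
 78  78  77 105 120 113  62  61  83  75  61  61  62  61  61 133  99  78  76  75  72  63  58  79
 78  78  77 104 104 106 139  96  60  77  59  60  59 110 136  82  77  78  78  73  62  62  77  79
 78  77  79 105 105 105 101  88 114 126 126 127 108  80  78  77  78  77  67  60  61  71  79  80
 78  77 102 104 105 105 104 104  84  80  81  80  78  74  75  71  66  61  62  58  74  79  79  79
(170.5, 238.5, 6.0) [0.5552 0.2621 0.082 ] along 0.19730975858698852 across -0.4078113271368097
(190.5, 228.5, 5.2) [0.5748 0.2236 0.082 ] along 0.157400933387568 across -0.3912906820572024
bench
```

All four balls are in the jar: (169,221), (171,239), (190,228) and a new one at (195,238). The deck and bench are clear. I lower the scoop and let go.

Emit:
send_rows(
  commands="10 0 0 0.25 0;10 0 0 0.13 0;10 0 0 0.03 0;10 0 0 0 0;10 0 0 0 0",
)

```text
t: 34.9
tcp_pos: [0.4405, -0.1758, 0.0774]
tool_rot: [0.908, 0.419, 0.0, 0.0]
force: [0.3, 0.3, -1.1]
finger_gap: 0.272
gripper_force: 61.9
```

Emit:
send_rows(
  commands="10 0 0 0.04 0;10 0 0 0 0;10 0 0 0 0;30 0 0 0 0;40 0 0 0 0;60 0 0 0 0;85 0 0 0 0;85 0 0 0 0;85 0 0 0 0;85 0 0 -0.3 0;85 0 0 -0.8 0;85 0 0 -1 0;85 0 0 -1 0;85 0 0 -1 0;85 0 0 -1 0;85 0 0 -1 0;85 0 0 -0.5 0;85 0 0 0 0",
)

```text
t: 36.4
tcp_pos: [0.4417, -0.1766, 0.2112]
tool_rot: [0.908, 0.419, 0.001, 0.003]
force: [-0.9, -0.8, 0.5]
finger_gap: 0.994
gripper_force: 0.0
```

```bash
python3 - <<'E'
from b import *
c=snap("wrist","wr17.png");e=snap("top","top17.png")
for z,a in((.11,0),(.001,.069)): print("pred",px(c,[np.r_[(np.array([.4405,-.1758])+a*f[:2]),z]]))
g=cv2.cvtColor(c["pixels"],cv2.COLOR_RGB2GRAY);m=(g[150:300,220:420]<45).astype(np.uint8);k,l,st,ce=cv2.connectedComponentsWithStats(m)
print([ (st[i],ce[i]+[220,150]) for i in range(1,k) if st[i,4]>150])
# dial: dark bar with white mark, top view
J=np.array([.5765,.2326]);u=px(e,[[.4256,.2707,.107]])[0];print("dial px",u)
im=e["pixels"];x,y=map(int,u);t=cv2.cvtColor(im,cv2.COLOR_RGB2GRAY)
print("\n".join(" ".join("%3d"%v for v in r) for r in t[y-24:y+25:2,x-34:x+36:2]))
E
```

```text
36.4 [ 0.4417 -0.1766  0.2112] [-0.8651 -0.838   0.512 ] yaw 139.55889779161456 q [-0.6158  0.3681  1.8327  0.      0.9349  0.09  ]
pred [[318.4132 239.6563]]
pred [[249.8368 207.9951]]
[(array([  82,   57,   33,   43, 1310], dtype=int32), array([318.216 , 228.8107]))]
dial px [159.8117 306.2697]
 70  69  70  70  70  70  70  70  71  71  69  73  94  95  94  93  94  93  93  94  94  94  93  93  95  93  94  94  94  94  95  94  95  94  95
 69  69  69  70  69  69  70  70  71  71  72  74  94  94  93  94  94  94  93  94  94  94  94  94  93  92  94  94  94  94  93  94  94  95  94
 70  70  70  69  71  70  70  70  71  70  70  74  95  94  94 109 123 125 130 128 130 127  99  84  93  94  94  94  94  94  94  94  95  95  94
 69  69  71  70  69  69  70  70  52  70  70  73  94 111 126 131 130 129 133 131 136 134 133 127  99  94  95  95  94  95  94  95  95  95  95
 70  69  70  70  69  70  69  71  44  34  71  72 115 129 122  90  65  45  40  47  58  93 133 133 133 109  74  94  95  95  94  94  94  94  95
 70  71  71  69  70  69  70  70  70  64  58 112 127  89  44  32  33  33  29  31  31  31  26  78 121 13
[... 1997 characters left out ...]

118 103  90  81  80  72  72  71  71  92  93  93 103 133 133 128  77  76  55  64  98  98 100  99 101  72  94  94  94  94  95  94  95  94  94
141 141 140 141 140 141 141 142 126 145 127 104 101  97 124 131 131 132 135 132 133 131 129  95  80  94  94  94  94  94  94  94  94  93  94
140 141 141 141 141 141 140 142 142 187 192 190 189 190 192 193 177 160 148 130  99  77  94  94  94  95  94  93  94  94  95  94  95  94  94
134 136 138 139 140 141 142 142 143 185 189 188 188 190 193 193 193 193 194 193 193 194 195 195 187 169 136 119  95  94  94  95  94  93  93
120 116 112 113 121 129 133 133 134 135 174 179 182 186 192 194 192 194 195 194 195 194 195 197 196 195 196 197 197 195 193 192 192 166 152
```

The scoop stands at its old place, released (handle at column 318 as predicted). The top view shows the dial's mark at (146,309) with the bar running to about (171,298), so the mark yaw is ≈112°. I move above the dial and turn the fingers across the bar.

Emit:
send_rows(
  commands="85 0 0 -0.7 0;85 0.45 -0.4 -0.8 0;85 0.93 -0.85 -0.5 0;85 0.93 -0.85 0 0;85 0.93 -0.85 0 0;85 0.93 -0.85 0 0;85 0.93 -0.85 0 0;85 0.93 -0.85 0 0;85 0.93 -0.85 0 0;85 0.93 -0.85 0 0;85 0.93 -0.85 0 0;85 0.93 -0.85 0 0;85 0.93 -0.85 0 0;85 0.93 -0.85 0 0;85 0.93 -0.85 0 0;85 0.93 -0.85 0 0;85 0.93 -0.85 0 0;85 0.93 -0.85 0 0;85 0.93 -0.85 0 0;85 0.45 -0.45 0 0",
)

```text
t: 38.17
tcp_pos: [0.4235, 0.2791, 0.2472]
tool_rot: [0.908, 0.42, -0.001, -0.0]
force: [1.4, 0.0, 0.4]
finger_gap: 0.994
gripper_force: 0.0
```

Emit:
send_rows(
  commands="85 0 0 0 -0.6;85 0 0 0 -1;85 0 0 0 -1;85 0 0 0 -1;85 0 0 0 -1;85 0 0 0 -1;85 0 0 0 -1;85 0 0 0 -1;85 0 0 0 -1;85 0 0 0 -1;85 0 0 0 -1;85 0 0 0 -1;85 0 0 0 -1;85 0 0 0 -1;85 0 0 0 -1;85 0 0 0 -1;85 0 0 0 0;85 0 0 0 0",
)

```text
t: 39.67
tcp_pos: [0.424, 0.2765, 0.2477]
tool_rot: [0.56, 0.828, -0.001, -0.0]
force: [-0.3, -0.7, 0.1]
finger_gap: 0.993
gripper_force: 0.0
```

```bash
python3 - <<'E'
from b import *
c=snap("wrist","wr18.png");g=cv2.cvtColor(c["pixels"],cv2.COLOR_RGB2GRAY)
print("tool y yaw",np.degrees(np.arctan2(M[1,1],M[0,1])))
u=px(c,[[.426,.276,.107]])[0];print("pred dial px",u);x,y=map(int,u)
print("\n".join(" ".join("%3d"%v for v in r) for r in g[y-60:y+61:4,x-80:x+81:4]))
E
```

```text
39.6667 [0.424  0.2765 0.2477] [-0.2951 -0.6539  0.1203] yaw -158.16751289433725 q [ 0.357   0.3579  1.715  -0.0003  1.0707 -0.024 ]
tool y yaw 21.832487105662775
pred dial px [323.1446 226.5656]
178 176 176 177 179 177 155 128 126 126 136 185 196 195 197  95  97  96  95  95  86  81  80  71  69  68  69  70  69  57  35  69  68  69  68  67  68  68  67  66  67
174 175 178 172 177 175 131 128 126 123 174 195 197 197 142  97  97 117 129 130 132 132 128 130 120  84  69  69  66  29  68  68  69  67  67  68  68  68  68  67  67
173 171 169 170 168 162 124 125 124 136 187 200 198 197  97 114 131 133 133 131 129 130 132 132 126 108  96  80  68  67  69  68  68  68  68  68  68  68  67  68  68
172 176 170 167 170 131 123 125 126 176 197 201 201 141 130 133 136 134  95  63  40  38  40  52 101 131 127 122  96  68  68  68  68  53  67  67  67  68  68  67  67
176 176 171 173 168 127 128 126 136 188 201 201 196 125 133 134 107  42  40  37  36  34  33  35  35  39 100 129 125 120  68  63  29  45  67  67  66  68  68  67  68
175 170 171 170 163 129 130 128 173 198 201 199 143 136 134  86  41  40  39  33  32 
[... 3479 characters left out ...]
  91  92  90  90  90  91  91  90  91  90  77
197 123  97  97  96  96  96  96  96  94  95  95  94  89  74  88  90  93  93  92  93  92  92  92  92  91  91  91  92  91  91  91  91  90  92  91  90  90  91  88  52
197 110  96  96  96  96  96  96  96  94  95  95  95  94  93  94  94  93  93  92  92  91  91  92  92  92  92  91  91  91  91  92  91  91  91  91  91  91  89  46  70
178 197 187 109  95  96  95  95  95  94  94  95  95  94  94  94  93  93  93  93  92  92  92  92  92  91  92  92  90  91  92  91  91  91  91  91  91  91  55  70  69
120 133 173 198 193 124  95  96  95  96  95  94  94  94  94  93  95  93  93  92  93  93  92  92  92  92  92  92  92  91  92  91  91  91  90  90  91  79  50  70  70
```

```bash
python3 - <<'E'
from b import *
c={k:v for k,v in snap("wrist").items()}
ty=M[:,1];tx=M[:,0]
A=w(c,[(329,252)],.107)[0];Mk=w(c,[(327.5,196)],.107)[0];Rg=w(c,[(328,209)],.076)[0]
for n_,q in(("bar end",A),("mark",Mk),("ring ctr",Rg)): print(n_,q,"tool x,y mm",1e3*(q-p)@tx,1e3*(q-p)@ty)
E
```

```text
39.7167 [0.4241 0.2766 0.2479] [-0.1702  0.6042 -1.096 ] yaw -158.15937763240595 q [ 0.3571  0.3577  1.7147 -0.0002  1.0707 -0.024 ]
bar end [0.4389 0.2575 0.107 ] tool x,y mm -23.20743418591528 6.901540093268698
mark [0.42   0.3008 0.107 ] tool x,y mm 23.937528087112362 5.418081344857079
ring ctr [0.4274 0.2852 0.076 ] tool x,y mm 6.7132589224778885 6.545627140631341
```

The dial centre lies +5.5 mm and +6 mm along the tool axes, at about (0.428, 0.284). This fits the mill geometry. I correct, descend and grip the bar.

Emit:
send_rows(
  commands="85 0.28 0.3 0.4 0;85 0 0 1 0;85 0 0 1 0;85 0 0 1 0;85 0 0 1 0;85 0 0 1 0;85 0 0 1 0;85 0 0 0.8 0;85 0 0 0.4 0;85 0 0 0.2 0;85 0 0 0 0;85 0 0 0 0",
)

```text
t: 40.77
tcp_pos: [0.4283, 0.2848, 0.0928]
tool_rot: [0.56, 0.829, 0.0, 0.0]
force: [0.1, -0.1, 0.7]
finger_gap: 0.995
gripper_force: 0.0
```

Emit:
send_rows(
  commands="10 0 0 0 0;10 0 0 0 0;5 0 0 0 0;5 0 0 0 0;2 0 0 0 0;2 0 0 0 0;2 0 0 0 0;2 0 0 0 0;2 0 0 0 0;2 0 0 0 0",
  grip_force=50,
)

```text
t: 41.6
tcp_pos: [0.4266, 0.2841, 0.0929]
tool_rot: [0.559, 0.829, -0.001, -0.001]
force: [-2.3, -0.9, 5.5]
finger_gap: 0.151
gripper_force: 51.0
```

```bash
python3 - <<'E'
from b import *
print(s["finger_gap"]*85.4,s["gripper_force"],s["ft_torque"],"y yaw",np.degrees(np.arctan2(M[1,1],M[0,1])))
c=snap("wrist","wr19.png");print(px(c,[p+[0,0,.016]]))
E
```

```text
41.6 [0.4266 0.2841 0.0929] [-2.2633 -0.8771  5.5313] yaw -158.0261285655664 q [ 0.3693  0.6121  1.8344  0.      0.6976 -0.0143]
12.864300710924883 50.99839746952057 [-0.129   0.4092  0.053 ] y yaw 21.97387143443359
[[320.7827 328.9354]]
```

The bar is gripped (opening ≈13–14 mm). I turn it clockwise, staying just short of the target at first.

Emit:
send_rows(
  commands="2 0 0 0 0.5;2 0 0 0 0.75;2 0 0 0 0.75;2 0 0 0 0.75;2 0 0 0 0.75;2 0 0 0 0.75;2 0 0 0 0.75;2 0 0 0 0.75;2 0 0 0 0.75;2 0 0 0 0.75;2 0 0 0 0.75;2 0 0 0 0.75;2 0 0 0 0.75;2 0 0 0 0.75;2 0 0 0 0.75;2 0 0 0 0.75;2 0 0 0 0.75;2 0 0 0 0.75;2 0 0 0 0.75;2 0 0 0 0.75",
)

```text
t: 43.32
tcp_pos: [0.4298, 0.2838, 0.0929]
tool_rot: [0.895, 0.446, 0.001, 0.001]
force: [3.4, -4.5, 0.1]
finger_gap: 0.156
gripper_force: 50.4
```

Emit:
send_rows(
  commands="2 0 0 0 0.5;2 0 0 0 0;2 0 0 0 0;2 0 0 0 0",
)

```text
t: 43.65
tcp_pos: [0.4299, 0.2837, 0.0929]
tool_rot: [0.902, 0.431, 0.001, 0.001]
force: [3.1, -4.8, 2.3]
finger_gap: 0.154
gripper_force: 50.4
```

```bash
python3 - <<'E'
from b import *
y=np.degrees(np.arctan2(M[1,1],M[0,1]));print(s["finger_gap"]*85.4,s["gripper_force"],s["ft_torque"],"y yaw",y,"turned",21.97-y,np.radians(21.97-y))
E
```

```text
43.65 [0.4299 0.2837 0.0929] [ 3.0687 -4.8494  2.2605] yaw 141.06576960810534 q [ 0.3675  0.6129  1.8316 -0.0039  0.6939  1.05  ]
13.18756246928854 50.40663421154022 [-0.8297 -0.4939  0.1718] y yaw -38.934230391894644 turned 60.90423039189464 1.0629793487317578
```

Emit:
send_rows(
  commands="2 0 0 0 0.2;2 0 0 0 0;2 0 0 0 0",
)

```text
t: 43.9
tcp_pos: [0.4299, 0.2837, 0.0929]
tool_rot: [0.905, 0.425, 0.002, 0.001]
force: [2.7, -4.4, 0.9]
finger_gap: 0.154
gripper_force: 50.5
```

```bash
python3 - <<'E'
from b import *
y=np.degrees(np.arctan2(M[1,1],M[0,1]));print(s["ft_torque"],"turned",np.radians(21.97-y))
for k in("wrist","top"):
    c=snap(k,f"{k}20.png")
g=cv2.imread("pics/wrist20.png",0)
T=np.array([.428,.2842]);c=cams.snapshot("wrist");x,yy=map(int,px(c,[[*(T+.028*M[:2,0]),.107]])[0]);print("bar mark end px",x,yy)
print("\n".join(" ".join("%3d"%v for v in r) for r in g[max(0,yy-66):yy+30:4,max(0,x-60):x+61:4]))
E
```

```text
43.9 [0.4299 0.2837 0.0929] [ 2.6975 -4.3674  0.889 ] yaw 140.30769469284826 q [ 0.3676  0.6129  1.8316 -0.0042  0.6938  1.0636]
[-0.8333 -0.4854  0.2289] turned 1.0762102519797712
bar mark end px 317 260
 96  96  95  97  93  38  54  96  96  96  97  96  96  97  43  47  97  96  96  96  96 114 128 129 128 128 128 128 128 128 129
 97  96  96  95  97  52  38  95  96  96  97  96  96  96  46  45  97  95  96  96 124 128 129 127 128 128 128 128 128 128 129
 97  96  97  97  96  90  40  65  97  96  97  97  96  96  86  89  97  97  96 127 128 128 127 128 127 127 128 128 129 128 128
 96  97  96  96  96  97  47  39  96  96  96  95  95  96  96  96  96 102 127 127 128 128 127 128 128 128 128 128 127 129 128
 97  97  97  96  97  96  92  94  96  96  96  95  92 103 124 130 142 137 133 125 125 127 128 127 127 128 129 128 128 129 129
 97  97  97  97  96  97  97  95  96  92 131 173 173 172 176 179 177 179 173 170 171 170 148 125 127 128 127 128 129 129 128
 81  97  97  96  95  96  95  95 128 160 175 171 173 178 176 180 176 170 170 173 174 178 175 173 170 130 128 128 129 128 129
 42  72  97  96  96  96 127
[... 1380 characters left out ...]
  47  41  41  41  40  41  40  39  39  37  41  39  44  46  45  45  45  45  45  45
184  88  55  54  52  52  51  50  49  48  47  47  45  46  44  43  42  42  43  43  40  39  40  39  44  46  46  45  44  46  47
179  54  56  55  53  51  51  49  50  48  47  46  43  47  47 179 241 185  43  43  40  39  39  41  44  44  45  44  44  45  45
133  57  57  55  54  53  51  49  49  47  47  45  43  46  45 178 241 184  44  42  39  37  37  36  43  44  43  44  45  46  45
102  58  57  57  53  52  52  50  62 142 141 133  44  47  45 179 241 184  42  43  38  93  96  96  43  44  43  45  43  45  46
 82  58  56  57  54  53  52  51  88 142 142 112  44  48  47 178 241 184  42  43  36  84  95 101  67  41  44  44  44  44  43
```

```bash
python3 - <<'E'
from b import *
c=snap("wrist");g=cv2.cvtColor(c["pixels"],cv2.COLOR_RGB2GRAY)
T=np.array([.428,.2842]);u=px(c,[[*T,.06]])[0]
m=(g<62).astype(np.uint8);k,l,st,ce=cv2.connectedComponentsWithStats(m)
for i in range(1,k):
    if 30<st[i,4]<400 and st[i,1]<300 and 180<ce[i][0]<420:
        q=w(c,[ce[i]],.06)[0][:2]-T;print(st[i],ce[i],"r",np.hypot(*q),"yaw",np.degrees(np.arctan2(q[1],q[0])))
print("bar yaw",np.degrees(np.arctan2(M[1,0],M[0,0])))
a=w(c,[(321.5,240),(321.5,252)],.107);d=(a[0]-a[1]);print("mark yaw",np.degrees(np.arctan2(d[1],d[0])),a)
E
```

```text
44.05 [0.4299 0.2837 0.0929] [ 4.0103 -5.283   1.3944] yaw 140.31334047623625 q [ 0.3676  0.6129  1.8316 -0.0042  0.6939  1.0635]
[312 181   6  21 110] [314.5364 190.7545] r 0.04630151379296833 yaw 52.060999862844746
[274 189  13  20 119] [280.1933 198.8824] r 0.04604955008513028 yaw 73.44823758116112
[244 210  17  17 118] [252.1441 218.2966] r 0.045923856156584786 yaw 94.91160465749546
[225 239  18  12 101] [233.4257 244.6733] r 0.046544078830316096 yaw 116.1370681074318
bar yaw 50.313677294887604
mark yaw 50.315579892123466 [[0.4522 0.3108 0.107 ]
 [0.4493 0.3072 0.107 ]]
```

The ticks confirm it. The bar is at 50.3° against the third tick at 52.1°, so the dial is at about 1.08 rad, just past the third click and held there. I hand in now.

```bash
python3 -c "
from station import sign_off,readout
print(readout.sense()['t']);print(sign_off())"
```

```text
44.1
the job is handed in; nothing more can be done
None
```

I handed the job in at 44.1 s: all four balls are in the jar (three needed), the scoop stands released at its original place, and the fingers hold the dial at about 1.08 rad, just past the third click. Two balls fell on the bench on the first carry; I re-scooped both, and one then landed on the mill deck and was scooped again.

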